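Laminate a block stack in the bench screw press

TASK

Clamp up the laminated blank: draw the press's sliding bed right out, lift the blue protective cap off each block that has one and set each cap right way up and flat in a pocket of its own in the plywood cap tray, and stack all the bare blocks, adhesive face up, squarely one on another on the yellow outline of the bed. Then slide the bed fully home, wind the crank clockwise until the platen just touches the stack and give it half a turn more, never much more than that, and leave it clamped so. Leave the chisel, hammer and square alone.

Things in the scene. Friction and masses are not known exactly. Their poses are not given: they have to be found in the camera images.
- bed (a joint): Slide of the press's steel bed, in m: 0 fully home under the platen, 0.15 drawn right out towards the robot (the stops are at 0 and 0.15). It slides stiffly (about 2 N) and stays where it is left.
- bed_seat (a point): Centre of the yellow outline (75 x 61 mm) on the top face of the sliding bed, where the stack goes; the face is 30 mm above the bench. Its x axis points along the slide, into the press; the bed comes out along its -x; z up. With the bed home it is straight under the screw.
- bed_post (a point): Pull post of the bed: an upright black round post, 16 mm thick and 55 mm tall, on the bed's front left corner (85 mm in front and 58 mm to the left of the seat centre). This point is on its axis, 42 mm above the underside of the bed, i.e. 60 mm above the bench; the post's top is 85 mm above the bench. It moves with the bed.
- crank_axis (a point): Point on the vertical axis of the press's screw, 287 mm above the bench, at the height of the middle of the crank's red hand grip. Its own axes turn with the crank. The green frame has two columns, 96 mm either side of the axis, and a head beam whose top is 240 mm above the bench.
- crank_grip (a point): Middle of the crank's hand grip: an upright red cylinder, 22 mm thick and 50 mm tall (262 to 312 mm above the bench), 50 mm from the screw's axis, spinning freely on its own pin. The dark crank arm lies right below it. The crank does not rise or fall as it turns. At the start it is on the far side of the axis from the robot.
- crank (a joint): Angle of the crank, in rad, growing clockwise as seen from above; clockwise lowers the platen 12 mm a turn (6.283 rad), anticlockwise raises it. At 0 the platen's lower face is 126 mm above the bench. Turning takes about 0.1 N m (2 N at the grip) and it stays where it is left. It never needs more than 36 rad.
- platen (a joint): How far the spring-mounted platen (the 76 x 70 mm aluminium plate under the screw) has been pushed up against its yellow springs, in m: 0 until it touches the stack, then 0.012 for each further turn of the crank (half a turn more: 0.006), at most 0.015. A white gauge pin on the platen's far side (away from the robot) shows it: half a turn after contact the pin's red band has risen level with the top of the dark flange above the springs.
- platen_face (a point): Centre of the platen's lower face; z up.
- tray: Plywood cap tray, 104 x 172 x 16 mm, two pockets side by side along its y axis (pocket centres at y = -0.042 and +0.042, each 96 mm along x and 80 mm along y, low walls between), floor 4 mm thick. Origin at the centre of its underside, z up. It is too heavy to shift easily.
- block_a_mid (a point): A hardwood block, 60 mm (its x) x 46 mm (its y) x 20 mm thick (z up), pale adhesive face on top. The point is its centre. At the start it lies flat on the bench, perhaps under its cap.
- block_b_mid (a point): A hardwood block, 60 mm (its x) x 46 mm (its y) x 20 mm thick (z up), pale adhesive face on top. The point is its centre. At the start it lies flat on the bench, perhaps under its cap.
- block_c_mid (a point): A hardwood block, 60 mm (its x) x 46 mm (its y) x 20 mm thick (z up), pale adhesive face on top. The point is its centre. At the start it lies flat on the bench, bare. It may be absent.
- block_d_mid (a point): A hardwood block, 60 mm (its x) x 46 mm (its y) x 20 mm thick (z up), pale adhesive face on top. The point is its centre. At the start it lies flat on the bench, bare. It may be absent.
- cap_a_fin (a point): The blue protective cap that lies loosely over the top of block a at the start: 71 mm (x) x 57 mm (y), with a skirt that reaches 8 mm down round the block (2.5 mm of play on each side) and an upright grip fin on top, 30 mm (x) x 16 mm (y) x 20 mm tall. The point is the centre of the fin, 21 mm above the skirt's lower edge; the fin's foot is 11 mm and its top 31 mm above that edge. z up. It may be absent: then block a is bare.
- cap_b_fin (a point): The blue protective cap that lies loosely over the top of block b at the start: 71 mm (x) x 57 mm (y), with a skirt that reaches 8 mm down round the block (2.5 mm of play on each side) and an upright grip fin on top, 30 mm (x) x 16 mm (y) x 20 mm tall. The point is the centre of the fin, 21 mm above the skirt's lower edge; the fin's foot is 11 mm and its top 31 mm above that edge. z up. It may be absent: then block b is bare.
- chisel: Chisel with a yellow and black handle lying on the bench, 215 mm long, origin near its middle. A bystander, to be left alone.
- hammer: Claw hammer lying on the bench. A bystander, to be left alone.
- square: Combination square lying on the bench, steel blade 200 mm. A bystander, to be left alone.
There are look-alikes about, which are no part of the job. What is shaped like the part that bears block_d_mid but orange or turquoise is not meant. What is shaped like the part that bears block_c_mid but grey is not meant.

How it is judged:
On the way, in this order (a step that is already met when the one before it is completed fails the run):
1. the bed is drawn right out (value of joint bed above 0.14 m), for 0.1 s.
2. every cap lies flat in the tray and every block is stacked squarely on the outline (horizontal distance between each of block_a_mid, block_b_mid, block_c_mid, block_d_mid and bed_seat below 0.01 m and angle between each of block_a_mid, block_b_mid, block_c_mid, block_d_mid's own z axis and vertical below 0.1 rad and angle between the x axis of each of block_a_mid, block_b_mid, block_c_mid, block_d_mid and the x axis of bed_seat, either way round below 0.2 rad and x of cap_a_fin in the frame of tray between -0.05 and 0.05 m and y of cap_a_fin in the frame of tray between -0.084 and 0.084 m and z of each of cap_a_fin, cap_b_fin in the frame of tray below 0.031 m and angle between each of cap_a_fin, cap_b_fin's own z axis and vertical below 0.12 rad and x of cap_b_fin in the frame of tray between -0.05 and 0.05 m and y of cap_b_fin in the frame of tray between -0.084 and 0.084 m), for 0.2 s.
3. the bed is fully home with the stack on it (value of joint bed below 0.006 m), for 0.2 s.
4. the platen has touched the stack (value of joint bed below 0.006 m and value of joint platen above 0.0006 m).
5. the crank has been wound half a turn past contact (value of joint bed below 0.006 m and value of joint platen between 0.0042 and 0.0078 m), for 0.2 s.
At the end, for the whole second after the job is handed in: Every block is stacked flat, within 10 mm of the seat centre and 0.2 rad of square with the outline; every cap lies flat and right way up in the tray; the bed is home to 6 mm; the platen is pressed up 4.2 to 7.8 mm against its springs (0.35 to 0.65 turn past contact) and the crank is still (all of step 2 and all of step 5 and velocity of joint crank between -0.05 and 0.05 rad/s); the robot touches nothing.
It fails at once if the press is over-wound: the platen is pushed up more than 10 mm (0.83 turn past contact) (value of joint platen above 0.01 m).
It fails at once if the chisel is disturbed (moved more than 3 cm) (distance of chisel from where it was at the start of the episode above 0.03 m).
It fails at once if the hammer is disturbed (moved more than 3 cm) (distance of hammer from where it was at the start of the episode above 0.03 m).
It fails at once if the square is disturbed (moved more than 3 cm) (distance of square from where it was at the start of the episode above 0.03 m).
Of block_c, block_d only 1 to 2 are there at a start; the rules pass over those that are not, and their reading is None.
Of cap_a, cap_b only 1 to 2 are there at a start; the rules pass over those that are not, and their reading is None.
At some moment in a run one of cap_a, cap_b may be knocked a few centimetres aside while the robot is not near it.
Once in a run the grip may slacken for a moment while it holds something.
It also fails if it takes over 210 s, if anything falls off the work surface, if the arm or the gripper's body presses on something with over 40 N, if the wrist force passes 120 N, or if a joint passes its speed limit or range.

ROBOT

A 6-joint arm with a two-finger parallel gripper is mounted at the origin on the work surface. World frame = base frame: x ahead of the robot, y to its left, z up, the work surface at z = 0. Lengths are in m, angles in rad, forces in N, time in s.
With the tool pointing down it reaches from about 0.35 to 0.775 m from the base axis. Payload 7.3 kg.
Tool frame: the origin (TCP) lies on the centre line of the jaws, within the pads' length; the fingertips stand 17 mm ahead of it and the grasp point (between the pads) lies 2 mm behind it; z points along the fingers, y is the line along which they close (so a half turn about z gives the same grasp; the last joint's range is limited). The gripper opens to 92 mm and grips with 3 to 60 N. Pads are 19 mm wide; open, the fingers measure 130 mm over their backs; the gripper's body (75 mm by 190 mm) begins 47 mm behind the grasp point.
Start: joints at [0.98, 0.342, 1.524, -0, 1.275, -0.146], TCP at [0.226, 0.474, 0.244] pointing down, gripper open.
Joint ranges: [-2.53, 2.53], [-0.77, 2.02], [0.04, 2.7], [-1, 4.14], [0.28, 2.66], [-3.11, 3.11]. Speed limits (rad/s): [2.57, 2.57, 3.14, 3.14, 3.14, 3.14].

INTERFACE

Orientations are given as [roll, pitch, yaw] about the fixed x, y, z axes, in that order (R = Rz(yaw) Ry(pitch) Rx(roll)).
In Python, from plant import arm, vision gives the robot as it stands.
- The arm moves only by the shell command python3 -m creep 'ROWS' [FORCE]. ROWS is JSON, a list of rows, each an object of numbers: "jaw": the finger opening in mm, from 0 to 91.8; "x", "y", "z": the shift along the tool's x, y, z in mm; "ax", "ay", "az": the turn, a rotation vector about the tool's x, y, z in rad. A call has 1 to 10 rows; each row shifts and turns the commanded pose from where the row before left it, along the tool's axes as they then stand; what a row does not reach is not made up. A row lasts 1/8 s, in which the tool goes at most 62.5 mm and 10.7 degrees, less where a joint would pass 70% of its speed; a pose out of reach is approached as far as the arm can. A call with a gripper value outside its range is refused whole. The fingers move at their own pace and stop on an object; FORCE is the grip in N (left out, the last holds). Time passes only in rows, so rows that do not move let the fingers close. It gives the time, the measured TCP pose, the force, the opening and the grip force at its end, in the units of the state.
- arm.state(): the state, without advancing time (a new reading comes with each control period).
- vision.read_camera(name): name is "side" or "top"; returns a dict with "color" (400x640x3 uint8, blue, green, red), "camera_matrix" (3x3 intrinsics, pixels), "k1" (the pictures are not rectified: a ray, as slopes to the right and down, at radius r is drawn at 1 + k1 r^2 times it, then the intrinsics apply), "camera_from_world" (4x4, takes a point from world to camera coordinates). Camera axes: x right, y down, z forward; pixel columns grow to the right and rows downward; lengths in m; the calibration is good to about 2 mm. A picture is of the moment at which its call begins. There is no depth.
- arm.finish_job(): hands the job in; it is judged then, once.
The state is a dict: "clock": time; "joint_pos": joint angles; "qvel": joint speeds; "joint_torque": joint torques, N m; "tool_pos": TCP position; "tcp_rot": TCP orientation; "ft_force": force on the tool from outside, world axes, zero at the start; "moment": the same for the moment, N m; "opening": opening from 0.0 (shut) to 1.0 (fully open); "gripper_force": force on a finger pad.
Only numpy, scipy, OpenCV 4.12 (cv2) and the standard library are available. Lean on these libraries where they do the work, as an engineer would, in place of code of your own. Each camera call takes 0.05 s, during which the arm holds its last target. There are 200 camera calls.

## Working session

There is one attempt and no reset: what is moved stays moved. The work goes in short steps, Python scripts to look and compute and a shell command to move; the robot and the scene stay as the last step left them, time stands still between calls to the robot, and variables do not carry over. Pictures are saved under pics/ and viewed, at most 14 in all, crops included, and the job is handed in when it is done.

```bash
mkdir -p pics; ls
python3 - <<'E'
from plant import arm, vision
import cv2
print(arm.state())
for n in("top","side"):
    c=vision.read_camera(n); cv2.imwrite(f"pics/{n}0.png",c["color"]); print(n,c["camera_matrix"],c["k1"],c["camera_from_world"])
E
```

```text
pics
{'clock': 0.0, 'joint_pos': array([ 9.80008391e-01,  3.42744275e-01,  1.52501173e+00, -1.86912862e-05,
        1.27541757e+00, -1.46001695e-01]), 'qvel': array([-0.00045799, -0.00144016,  0.00097914,  0.00019997,  0.0015465 ,
        0.00040164]), 'joint_torque': array([-4.10248185e-05, -4.31236124e+01, -2.44217938e+01,  7.16508483e-02,
        5.60653768e-02, -1.59213514e-04]), 'tool_pos': array([0.22565786, 0.47360243, 0.24303561]), 'tcp_rot': array([-3.14002596e+00, -2.12314271e-04,  2.69681170e+00]), 'ft_force': array([-0.09695497,  1.02848869, -0.34276764]), 'moment': array([0.03243644, 0.00737209, 0.00571559]), 'gripper_force': 0.0, 'opening': 1.0022034711271002}
top [[401.42980233   0.         323.06260039]
 [  0.         401.42980233 198.07278051]
 [  0.           0.           1.        ]] 0.03116997544621898 [[-0.0132053  -0.99987809  0.00833222 -0.02211035]
 [-0.98788768  0.01175758 -0.15472459  0.54802592]
 [ 0.15460776 -0.01027448 -0.9879225   1.3153575 ]
 [ 0.          0.          0.          1.        ]]
side [[430.54277801   0.         323.10854246]
 [  0.         430.54277801 199.50117415]
 [  0.           0.           1.        ]] 0.031393508045902345 [[ 0.80019009 -0.59963062  0.01178695 -0.44184294]
 [-0.40750633 -0.55801535 -0.72288136  0.33738378]
 [ 0.4400391   0.57363925 -0.69087163  1.24433183]
 [ 0.          0.          0.          1.        ]]
```

View pics/top0.png

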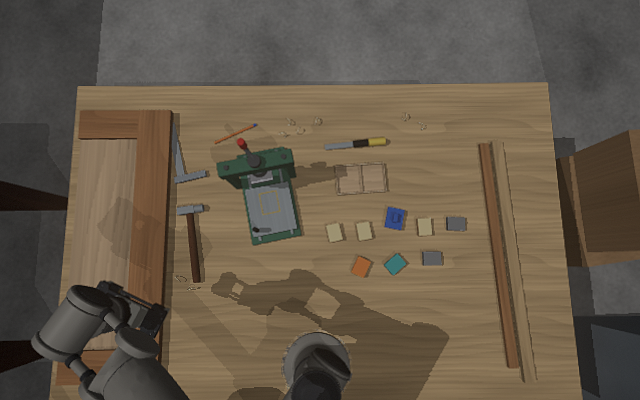

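View pics/side0.png

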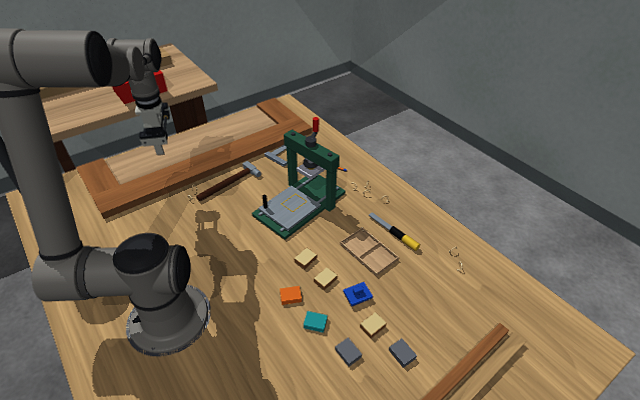

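The top view shows three pale bare blocks at (334,232), (364,231) and (425,226), and one blue capped block at (395,218). Grey (456,224) and (432,258), orange (361,266) and turquoise (396,264) are look-alikes and not meant. I'll confirm this in an enlarged crop.

```bash
cat > h.py <<'E'
from plant import arm, vision
import cv2, numpy as np
def cam(n): return vision.read_camera(n)
def proj(c,P):
    P=np.atleast_2d(P); q=P@c["camera_from_world"][:3,:3].T+c["camera_from_world"][:3,3]
    s=q[:,:2]/q[:,2:]; s=s*(1+c["k1"]*(s**2).sum(1,keepdims=True)); K=c["camera_matrix"]
    return s*[K[0,0],K[1,1]]+K[:2,2]
def back(c,uv,z):
    K=c["camera_matrix"]; d=np.array([c["k1"],0,0,0,0.])
    s=cv2.undistortPoints(np.array(uv,float).reshape(-1,1,2),K,d).reshape(-1,2)
    R=c["camera_from_world"][:3,:3];t=c["camera_from_world"][:3,3]; o=-R.T@t
    r=np.c_[s,np.ones(len(s))]@R; return o+r*((z-o[2])/r[:,2])[:,None]
def crop(c,x0,y0,x1,y1,k,f):
    cv2.imwrite(f,cv2.resize(c["color"][y0:y1,x0:x1],None,fx=k,fy=k,interpolation=cv2.INTER_CUBIC))
E
python3 - <<'E'
from h import *
c=cam("top"); crop(c,225,130,475,280,3.2,"pics/t1.png")
for n,u,z in(("post",(259,231),.085),("b1",(334,232),.02),("b2",(364,231),.02),("b3",(425,226),.02),("cap",(395,218),.023),("tray",(361,179),.01),("grip",(241,143),.312)): print(n,back(c,[u],z).round(3))
E
```

```text
post [[0.436 0.18  0.085]]
b1 [[ 0.434 -0.065  0.02 ]]
b2 [[ 0.436 -0.167  0.02 ]]
b3 [[ 0.451 -0.375  0.02 ]]
cap [[ 0.479 -0.273  0.023]]
tray [[ 0.619 -0.163  0.01 ]]
grip [[0.662 0.198 0.312]]
```

View pics/t1.png

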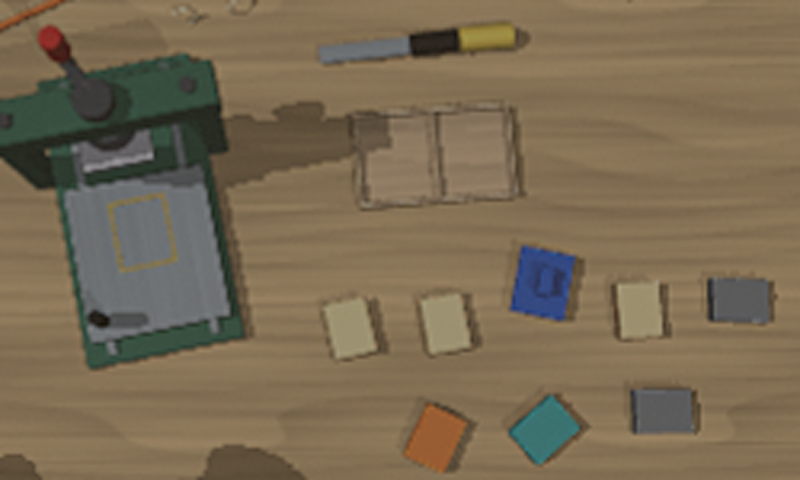

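The crop confirms it: the pale blocks are at crop (351,328), (446,323) and (640,310). The blue cap is at (544,283), with its block below it. The grey, orange and turquoise ones are decoys. The bed has its outline corners at about (109,205), (163,194), (176,260), (121,270) and the post top at about (95,317).

```bash
cat >> h.py <<'E'
def seg(c,uv,z,tol=14,dbg=0):
    k=6; u,v=map(int,uv); r=22
    im=cv2.resize(c["color"][v-r:v+r,u-r:u+r],None,fx=k,fy=k,interpolation=cv2.INTER_LINEAR)
    m=np.zeros((im.shape[0]+2,im.shape[1]+2),np.uint8)
    cv2.floodFill(im,m,((uv[0]-u+r)*k//1,(uv[1]-v+r)*k//1),0,(tol,)*3,(tol,)*3,8|cv2.FLOODFILL_MASK_ONLY|cv2.FLOODFILL_FIXED_RANGE)
    m=cv2.morphologyEx(m[1:-1,1:-1],cv2.MORPH_OPEN,np.ones((9,9)))
    p=np.argwhere(m)[:,::-1]; p=(p+.5)/k-.5+[u-r,v-r]
    w=back(c,p,z)[:,:2]
    (cx,cy),(a,b),th=cv2.minAreaRect((w*1000).astype(np.float32))
    if a<b:a,b,th=b,a,th+90
    return w.mean(0).round(4),(round(cx,1),round(cy,1)),(round(a,1),round(b,1)),round((th+90)%180-90,1)
E
python3 - <<'E'
from h import *
c=cam("top")
for n,u in(("b1",(334,232)),("b2",(364,231)),("b3",(425,226))):
    for tol in(20,32):print(n,seg(c,u,.02,tol))
for tol in(30,45): print("cap",seg(c,(390,220),.023,tol))
cr=lambda L:[(x/3.2+225-.35,y/3.2+130-.35) for x,y in L]
o=back(c,cr([(109,205),(163,194),(176,260),(121,270)]),.03);print("outline",o.round(4),o.mean(0))
print("post",back(c,cr([(95,317)]),.085)); print("fin",back(c,cr([(546,282)]),.043))
print("screw hub",back(c,cr([(92,97)]),.26),"grip",back(c,cr([(55,40)]),.312))
t=back(c,cr([(352,117),(511,103),(521,193),(362,207)]),.016);print("tray",t.round(4),t.mean(0))
E
```

```text
b1 (array([ 0.4345, -0.0642]), (434.9, -64.0), (58.9, 44.3), 12.6)
b1 (array([ 0.4658, -0.0633]), (456.4, -63.8), (150.2, 109.1), 89.3)
b2 (array([ 0.4381, -0.1657]), (438.6, -166.0), (58.7, 44.1), 8.7)
b2 (array([ 0.4385, -0.1657]), (439.0, -165.8), (62.4, 46.2), 9.0)
b3 (array([ 0.4507, -0.3734]), (452.7, -373.1), (64.1, 45.1), -0.2)
b3 (array([ 0.4478, -0.3741]), (452.1, -373.8), (152.4, 149.8), 88.3)
cap (array([ 0.479 , -0.2697]), (479.1, -270.6), (71.1, 58.3), -12.0)
cap (array([ 0.479 , -0.2704]), (479.1, -270.6), (73.4, 60.9), -11.6)
outline [[0.5674 0.1903 0.03  ]
 [0.5786 0.1329 0.03  ]
 [0.5074 0.1188 0.03  ]
 [0.4975 0.1769 0.03  ]] [0.53771379 0.15472985 0.03      ]
post [[0.44357583 0.19473391 0.085     ]]
fin [[ 0.47781506 -0.27059692  0.043     ]]
screw hub [[0.62679829 0.17175507 0.26      ]] grip [[0.66413178 0.19547492 0.312     ]]
tray [[ 0.6641 -0.0712  0.016 ]
 [ 0.6777 -0.2455  0.016 ]
 [ 0.5777 -0.2527  0.016 ]
 [ 0.5644 -0.0803  0.016 ]] [ 0.62095954 -0.16242734  0.016     ]
```

```bash
cat >> h.py <<'E'
def go(x,y,z,yaw):
    s=arm.state(); p=s["tool_pos"]; y0=s["tcp_rot"][2]
    dy=(yaw-y0+np.pi)%(2*np.pi)-np.pi
    d=1000*(np.array([x,y,z])-p); c_,s_=np.cos(yaw),np.sin(yaw)
    print("az",round(-dy,3),"x",round(d[0]*c_+d[1]*s_,1),"y",round(d[0]*s_-d[1]*c_,1),"z",round(-d[2],1),"tilt",s["tcp_rot"][:2].round(3),"q6",s["joint_pos"][5].round(2))
E
python3 -c "
from h import *
go(.4434,.195,.12,.192+np.pi)"
```

```text
az -0.637 x -160.5 y -315.2 z 123.3 tilt [-3.141 -0.   ] q6 -0.15
```

```bash
python3 -m creep '[{"az":-0.159,"jaw":60},{"az":-0.159,"jaw":60},{"az":-0.159,"jaw":60},{"az":-0.16,"jaw":60},{"x":-27,"y":-52},{"x":-27,"y":-52},{"x":-27,"y":-52},{"x":-27,"y":-52},{"x":-27,"y":-52},{"x":-25,"y":-55}]' 20; python3 -c "
from h import *
go(.4434,.195,.06,.192+np.pi)"
```

```text
az -0.637 x -160.5 y -315.2 z 183.3 tilt [-3.141 -0.   ] q6 -0.15validation failed for argument at $[0]...
```

```bash
python3 -m creep '[{"jaw":60,"x":0,"y":0,"z":0,"ax":0,"ay":0,"az":-0.159}]' 20; python3 -m creep --help | head -20
```

```text
clock: 0.32
tool_pos: [0.2258, 0.4738, 0.2435]
tcp_rot: [-3.141, -0.0, 2.859]
ft_force: [0.6, 0.4, -0.5]
opening: 0.935
gripper_force: 0.0invalid input: not JSON, or not a number
```

```bash
python3 -m creep '[{"jaw":60,"x":0,"y":0,"z":0,"ax":0,"ay":0,"az":-0.159},{"jaw":60,"x":0,"y":0,"z":0,"ax":0,"ay":0,"az":-0.159},{"jaw":60,"x":0,"y":0,"z":0,"ax":0,"ay":0,"az":-0.16},{"jaw":60,"x":-27,"y":-52,"z":0,"ax":0,"ay":0,"az":0},{"jaw":60,"x":-27,"y":-52,"z":0,"ax":0,"ay":0,"az":0},{"jaw":60,"x":-27,"y":-52,"z":0,"ax":0,"ay":0,"az":0},{"jaw":60,"x":-27,"y":-52,"z":0,"ax":0,"ay":0,"az":0},{"jaw":60,"x":-27,"y":-52,"z":0,"ax":0,"ay":0,"az":0},{"jaw":60,"x":-25,"y":-55,"z":0,"ax":0,"ay":0,"az":0},{"jaw":60,"x":0,"y":0,"z":0,"ax":0,"ay":0,"az":0}]' 20; python3 -c "
from h import *
go(.4434,.195,.06,.192+np.pi)"
```

```text
clock: 1.58
tool_pos: [0.4451, 0.1921, 0.2434]
tcp_rot: [-3.141, 0.0, -2.955]
ft_force: [0.5, 0.2, 0.0]
opening: 0.654
gripper_force: 0.0
az -0.006 x 1.1 y 3.1 z 183.4 tilt [-3.141  0.   ] q6 -1.51
```

```bash
python3 -m creep '[{"jaw":60,"x":1,"y":3,"z":45,"ax":0,"ay":0,"az":-0.006},{"jaw":60,"x":0,"y":0,"z":45,"ax":0,"ay":0,"az":0},{"jaw":60,"x":0,"y":0,"z":45,"ax":0,"ay":0,"az":0},{"jaw":60,"x":0,"y":0,"z":30,"ax":0,"ay":0,"az":0},{"jaw":60,"x":0,"y":0,"z":18,"ax":0,"ay":0,"az":0},{"jaw":0,"x":0,"y":0,"z":0,"ax":0,"ay":0,"az":0},{"jaw":0,"x":0,"y":0,"z":0,"ax":0,"ay":0,"az":0},{"jaw":0,"x":0,"y":0,"z":0,"ax":0,"ay":0,"az":0},{"jaw":0,"x":0,"y":0,"z":0,"ax":0,"ay":0,"az":0},{"jaw":0,"x":0,"y":0,"z":0,"ax":0,"ay":0,"az":0}]' 30
```

```text
clock: 2.82
tool_pos: [0.442, 0.1969, 0.0612]
tcp_rot: [-3.139, 0.001, -2.942]
ft_force: [-1.7, -2.3, 3.5]
opening: 0.165
gripper_force: 30.0
```

```bash
python3 -m creep '[{"jaw":0,"x":15,"y":0,"z":0,"ax":0,"ay":0,"az":0},{"jaw":0,"x":15,"y":0,"z":0,"ax":0,"ay":0,"az":0},{"jaw":0,"x":12,"y":0,"z":0,"ax":0,"ay":0,"az":0},{"jaw":0,"x":6,"y":0,"z":0,"ax":0,"ay":0,"az":0},{"jaw":0,"x":4,"y":0,"z":0,"ax":0,"ay":0,"az":0},{"jaw":0,"x":0,"y":0,"z":0,"ax":0,"ay":0,"az":0}]' 30;python3 -m creep '[{"jaw":0,"x":4,"y":0,"z":0,"ax":0,"ay":0,"az":0},{"jaw":0,"x":0,"y":0,"z":0,"ax":0,"ay":0,"az":0}]' 30;python3 -m creep '[{"jaw":0,"x":4,"y":0,"z":0,"ax":0,"ay":0,"az":0},{"jaw":0,"x":0,"y":0,"z":0,"ax":0,"ay":0,"az":0}]' 30
```

```text
clock: 3.58
tool_pos: [0.3909, 0.187, 0.0612]
tcp_rot: [-3.141, 0.001, -2.943]
ft_force: [0.7, -6.8, 3.6]
opening: 0.168
gripper_force: 30.0
clock: 3.82
tool_pos: [0.3872, 0.1863, 0.0612]
tcp_rot: [-3.141, 0.001, -2.943]
ft_force: [1.2, -5.7, 2.9]
opening: 0.171
gripper_force: 30.0
clock: 4.08
tool_pos: [0.3833, 0.1856, 0.0612]
tcp_rot: [-3.141, 0.001, -2.943]
ft_force: [1.9, -5.2, 2.3]
opening: 0.163
gripper_force: 30.0
```

Moved 60 mm so far with low force; continue gently until the stop.

```bash
for i in 1; do python3 -m creep '[{"jaw":0,"x":4,"y":0,"z":0,"ax":0,"ay":0,"az":0},{"jaw":0,"x":0,"y":0,"z":0,"ax":0,"ay":0,"az":0}]' 30; done; python3 -m creep '[{"jaw":0,"x":3,"y":0,"z":0,"ax":0,"ay":0,"az":0},{"jaw":0,"x":0,"y":0,"z":0,"ax":0,"ay":0,"az":0}]' 30
python3 - <<'E'
from h import *
c=cam("top"); crop(c,215,120,425,280,3.7,"pics/t2.png")
E
```

```text
clock: 4.32
tool_pos: [0.3831, 0.1855, 0.0612]
tcp_rot: [-3.141, 0.009, -2.943]
ft_force: [13.6, -2.6, -11.9]
opening: 0.167
gripper_force: 30.0
clock: 4.58
tool_pos: [0.3807, 0.1851, 0.0615]
tcp_rot: [-3.141, 0.01, -2.944]
ft_force: [5.0, -4.2, 0.5]
opening: 0.175
gripper_force: 3.0
```

View pics/t2.png

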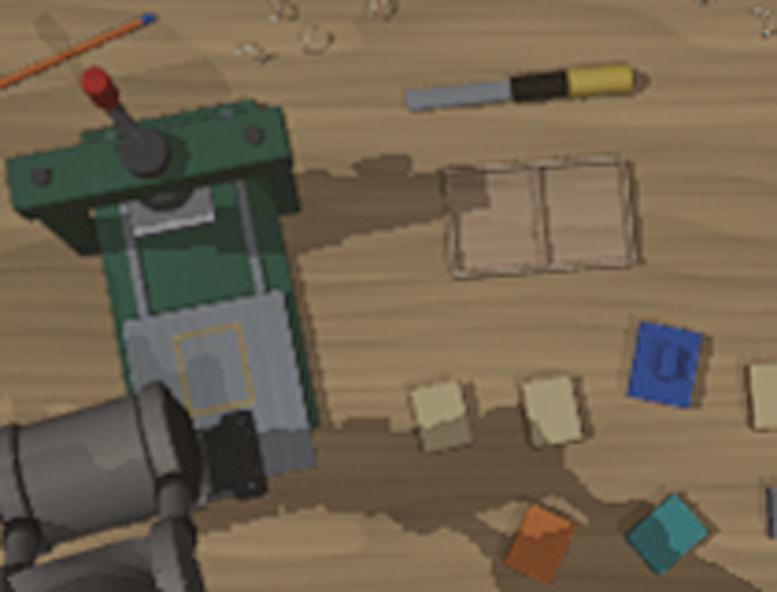

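The bed is at its stop (13 N when pulled on). The outline corners now sit at crop (176,338), (240,324), (254,402), (191,414). Releasing and rising.

```bash
python3 -m creep '[{"jaw":60,"x":-2,"y":0,"z":0,"ax":0,"ay":0,"az":0},{"jaw":60,"x":0,"y":0,"z":0,"ax":0,"ay":0,"az":0},{"jaw":60,"x":0,"y":0,"z":0,"ax":0,"ay":0,"az":0},{"jaw":60,"x":0,"y":0,"z":-40,"ax":0,"ay":0,"az":0},{"jaw":60,"x":0,"y":0,"z":-50,"ax":0,"ay":0,"az":0},{"jaw":60,"x":0,"y":0,"z":0,"ax":0,"ay":0,"az":0}]' 30
python3 - <<'E'
from h import *
c=cam("top")
cr=lambda L:[(x/3.7+215-.35,y/3.7+120-.35) for x,y in L]
o=back(c,cr([(176,338),(240,324),(254,402),(191,414)]),.03);print("outline",o.round(4),o.mean(0))
print(np.degrees(np.arctan2(*(o[0]-o[3]+o[1]-o[2])[[1,0]])))
go(.479,-.2706,.15,np.radians(180-11.8))
E
```

```text
clock: 5.38
tool_pos: [0.3796, 0.1859, 0.1537]
tcp_rot: [3.141, 0.007, -2.943]
ft_force: [-0.2, -1.2, -0.2]
opening: 0.653
gripper_force: 0.0
outline [[0.5078 0.1778 0.03  ]
 [0.52   0.1193 0.03  ]
 [0.4482 0.1063 0.03  ]
 [0.438  0.1635 0.03  ]] [0.47848866 0.14170803 0.03      ]
10.936359731466776
az 0.404 x -191.8 y -426.0 z 1.9 tilt [3.141 0.004] q6 -1.5
```

```bash
python3 -m creep '[{"jaw":45,"x":0,"y":0,"z":0,"ax":0,"ay":0,"az":0.135},{"jaw":45,"x":0,"y":0,"z":0,"ax":0,"ay":0,"az":0.135},{"jaw":45,"x":0,"y":0,"z":0,"ax":0,"ay":0,"az":0.134},{"jaw":45,"x":-24,"y":-53,"z":0,"ax":0,"ay":0,"az":0},{"jaw":45,"x":-24,"y":-53,"z":0,"ax":0,"ay":0,"az":0},{"jaw":45,"x":-24,"y":-53,"z":0,"ax":0,"ay":0,"az":0},{"jaw":45,"x":-24,"y":-53,"z":0,"ax":0,"ay":0,"az":0},{"jaw":45,"x":-24,"y":-53,"z":0,"ax":0,"ay":0,"az":0},{"jaw":45,"x":-24,"y":-53,"z":0,"ax":0,"ay":0,"az":0},{"jaw":45,"x":-24,"y":-53,"z":0,"ax":0,"ay":0,"az":0}]' 20;python3 -m creep '[{"jaw":45,"x":-24,"y":-53,"z":0,"ax":0,"ay":0,"az":0},{"jaw":45,"x":0,"y":0,"z":0,"ax":0,"ay":0,"az":0}]' 20
python3 - <<'E'
from h import *
go(.479,-.2706,.043,np.radians(180-11.8))
c=cam("side"); uv=proj(c,[.479,-.2706,.033])[0].astype(int); print(uv)
crop(c,uv[0]-80,uv[1]-70,uv[0]+80,uv[1]+50,4,"pics/s1.png")
E
```

```text
clock: 6.68
tool_pos: [0.4658, -0.2137, 0.149]
tcp_rot: [3.14, -0.003, 2.935]
ft_force: [0.2, 1.1, 0.4]
opening: 0.493
gripper_force: 0.0
clock: 6.92
tool_pos: [0.4788, -0.2722, 0.1485]
tcp_rot: [3.141, -0.002, 2.932]
ft_force: [0.0, 0.1, -0.4]
opening: 0.487
gripper_force: 0.0
az -0.004 x 0.1 y 1.6 z 105.5 tilt [ 3.141e+00 -2.000e-03] q6 -2.02
[358 290]
```

View pics/s1.png

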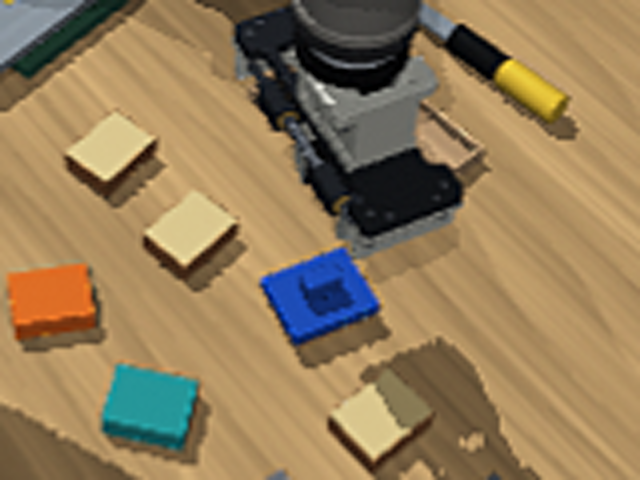

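The cap is still in place, with its fin at crop (325,285), which is about pixel (359,291) and matches my estimate. Descending on the fin.

```bash
python3 -m creep '[{"jaw":45,"x":0,"y":2,"z":40,"ax":0,"ay":0,"az":0},{"jaw":45,"x":0,"y":0,"z":35,"ax":0,"ay":0,"az":0},{"jaw":45,"x":0,"y":0,"z":20,"ax":0,"ay":0,"az":0},{"jaw":45,"x":0,"y":0,"z":10,"ax":0,"ay":0,"az":0},{"jaw":0,"x":0,"y":0,"z":0,"ax":0,"ay":0,"az":0},{"jaw":0,"x":0,"y":0,"z":0,"ax":0,"ay":0,"az":0},{"jaw":0,"x":0,"y":0,"z":0,"ax":0,"ay":0,"az":0},{"jaw":0,"x":0,"y":0,"z":0,"ax":0,"ay":0,"az":0},{"jaw":0,"x":0,"y":0,"z":0,"ax":0,"ay":0,"az":0}]' 25;python3 -m creep '[{"jaw":0,"x":0,"y":0,"z":-10,"ax":0,"ay":0,"az":0},{"jaw":0,"x":0,"y":0,"z":-30,"ax":0,"ay":0,"az":0},{"jaw":0,"x":0,"y":0,"z":-20,"ax":0,"ay":0,"az":0},{"jaw":0,"x":0,"y":0,"z":0,"ax":0,"ay":0,"az":0}]' 25
python3 - <<'E'
from h import *
go(.6244,-.2043,.1,np.radians(184.7))
E
```

```text
clock: 8.1
tool_pos: [0.4799, -0.2674, 0.0465]
tcp_rot: [-3.141, 0.001, 2.936]
ft_force: [-1.1, 0.2, 6.0]
opening: 0.172
gripper_force: 25.0
clock: 8.6
tool_pos: [0.4803, -0.2676, 0.1073]
tcp_rot: [-3.14, 0.003, 2.936]
ft_force: [1.0, 0.2, -0.6]
opening: 0.172
gripper_force: 25.0
az -0.288 x -148.8 y 51.3 z 7.3 tilt [-3.14e+00  3.00e-03] q6 -2.01
```

```bash
python3 -m creep '[{"jaw":0,"x":0,"y":0,"z":0,"ax":0,"ay":0,"az":-0.144},{"jaw":0,"x":0,"y":0,"z":0,"ax":0,"ay":0,"az":-0.144},{"jaw":0,"x":-37,"y":13,"z":0,"ax":0,"ay":0,"az":0},{"jaw":0,"x":-37,"y":13,"z":0,"ax":0,"ay":0,"az":0},{"jaw":0,"x":-37,"y":13,"z":0,"ax":0,"ay":0,"az":0},{"jaw":0,"x":-38,"y":12,"z":0,"ax":0,"ay":0,"az":0},{"jaw":0,"x":0,"y":0,"z":0,"ax":0,"ay":0,"az":0},{"jaw":0,"x":0,"y":0,"z":0,"ax":0,"ay":0,"az":0}]' 25
python3 - <<'E'
from h import *
go(.6244,-.2043,.05,np.radians(184.7))
c=cam("side"); uv=proj(c,[.62,-.16,.03])[0].astype(int); print(uv)
crop(c,uv[0]-80,uv[1]-70,uv[0]+80,uv[1]+50,4,"pics/s2.png")
E
```

```text
clock: 9.6
tool_pos: [0.6227, -0.2039, 0.1044]
tcp_rot: [3.14, -0.002, -3.059]
ft_force: [-0.7, -0.4, 0.3]
opening: 0.171
gripper_force: 25.0
az 0.0 x -1.7 y -0.6 z 54.4 tilt [ 3.14e+00 -2.00e-03] q6 -2.09
[369 246]
```

View pics/s2.png

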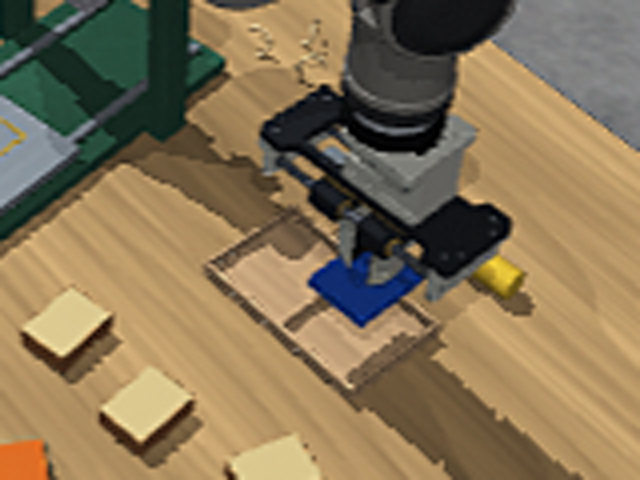

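The cap is held level above the right-hand pocket, around crop (365,288). Lowering it.

```bash
python3 -m creep '[{"jaw":0,"x":-2,"y":0,"z":25,"ax":0,"ay":0,"az":0},{"jaw":0,"x":0,"y":0,"z":25,"ax":0,"ay":0,"az":0},{"jaw":0,"x":0,"y":0,"z":10,"ax":0,"ay":0,"az":0},{"jaw":0,"x":0,"y":0,"z":0,"ax":0,"ay":0,"az":0}]' 25; python3 -m creep '[{"jaw":0,"x":0,"y":0,"z":4,"ax":0,"ay":0,"az":0},{"jaw":0,"x":0,"y":0,"z":0,"ax":0,"ay":0,"az":0}]' 25;  python3 -m creep '[{"jaw":0,"x":0,"y":0,"z":2,"ax":0,"ay":0,"az":0},{"jaw":0,"x":0,"y":0,"z":0,"ax":0,"ay":0,"az":0}]' 25
```

```text
clock: 10.15
tool_pos: [0.6251, -0.2042, 0.0454]
tcp_rot: [3.141, -0.001, -3.06]
ft_force: [0.0, -0.8, -0.1]
opening: 0.173
gripper_force: 25.0
clock: 10.4
tool_pos: [0.626, -0.204, 0.0423]
tcp_rot: [-3.141, 0.001, -3.059]
ft_force: [-0.1, 0.4, -0.3]
opening: 0.173
gripper_force: 25.0
clock: 10.65
tool_pos: [0.6259, -0.2038, 0.0398]
tcp_rot: [-3.142, 0.0, -3.059]
ft_force: [0.7, -0.0, -0.6]
opening: 0.171
gripper_force: 25.0
```

```bash
python3 -m creep '[{"jaw":0,"x":0,"y":0,"z":2,"ax":0,"ay":0,"az":0},{"jaw":0,"x":0,"y":0,"z":0,"ax":0,"ay":0,"az":0}]' 25;  python3 -m creep '[{"jaw":40,"x":0,"y":0,"z":0,"ax":0,"ay":0,"az":0},{"jaw":40,"x":0,"y":0,"z":0,"ax":0,"ay":0,"az":0},{"jaw":40,"x":0,"y":0,"z":0,"ax":0,"ay":0,"az":0},{"jaw":40,"x":0,"y":0,"z":-30,"ax":0,"ay":0,"az":0},{"jaw":40,"x":0,"y":0,"z":-50,"ax":0,"ay":0,"az":0},{"jaw":40,"x":0,"y":0,"z":-40,"ax":0,"ay":0,"az":0},{"jaw":60,"x":50,"y":0,"z":0,"ax":0,"ay":0,"az":0},{"jaw":60,"x":50,"y":0,"z":0,"ax":0,"ay":0,"az":0}]' 25
python3 - <<'E'
from h import *
c=cam("side"); crop(c,280,175,480,325,4,"pics/s3.png")
c=cam("top"); cv2.imwrite("pics/t3.png",c["color"])
for n,u in(("b1",(334,232)),("b2",(364,231)),("b3",(425,226))):
    for tol in(20,26,32):print(n,seg(c,u,.02,tol))
go(.479,-.268,.06,np.radians(168.2))
E
```

```text
clock: 10.9
tool_pos: [0.6261, -0.2039, 0.0385]
tcp_rot: [-3.141, 0.001, -3.059]
ft_force: [-1.9, -0.0, 5.0]
opening: 0.172
gripper_force: 25.0
clock: 11.9
tool_pos: [0.5252, -0.212, 0.158]
tcp_rot: [-3.141, 0.001, -3.059]
ft_force: [0.1, -0.6, 0.0]
opening: 0.605
gripper_force: 0.0
b1 (array([ 0.4344, -0.0642]), (434.8, -63.9), (58.9, 44.1), 12.4)
b1 (array([ 0.4597, -0.064 ]), (450.8, -66.7), (153.3, 93.2), -85.4)
b1 (array([ 0.4671, -0.0583]), (456.4, -63.8), (150.1, 109.1), 89.3)
b2 (array([ 0.4233, -0.179 ]), (438.4, -165.8), (152.0, 147.8), -2.2)
b2 (array([ 0.4269, -0.1784]), (438.4, -165.8), (152.0, 147.8), -2.2)
b2 (array([ 0.4302, -0.1776]), (438.5, -165.8), (152.1, 147.8), -2.2)
b3 (array([ 0.4507, -0.3733]), (452.8, -372.9), (64.2, 44.9), -0.6)
b3 (array([ 0.454 , -0.3772]), (454.0, -392.5), (84.3, 69.3), 89.4)
b3 (array([ 0.4277, -0.3867]), (434.0, -378.3), (136.5, 110.8), 89.3)
az 0.286 x 29.8 y -64.1 z 97.1 tilt [ 3.139 -0.005] q6 -2.17
```

View pics/s3.png

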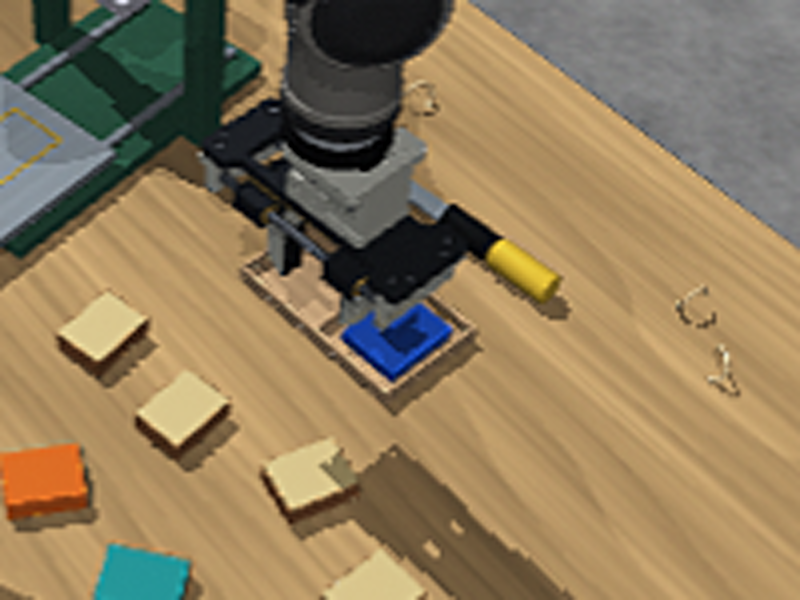

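The cap lies flat in the right pocket, at crop (397,337). Next is the block it covered.

```bash
python3 -m creep '[{"jaw":70,"x":0,"y":0,"z":0,"ax":0,"ay":0,"az":0.143},{"jaw":70,"x":0,"y":0,"z":0,"ax":0,"ay":0,"az":0.143},{"jaw":70,"x":15,"y":-33,"z":10,"ax":0,"ay":0,"az":0},{"jaw":70,"x":15,"y":-33,"z":20,"ax":0,"ay":0,"az":0},{"jaw":70,"x":0,"y":0,"z":40,"ax":0,"ay":0,"az":0},{"jaw":70,"x":0,"y":0,"z":0,"ax":0,"ay":0,"az":0}]' 25
python3 - <<'E'
from h import *
go(.479,-.268,.021,np.radians(168.2))
E
```

```text
clock: 12.75
tool_pos: [0.4823, -0.2699, 0.0854]
tcp_rot: [3.139, -0.005, 2.937]
ft_force: [0.6, -0.0, 0.2]
opening: 0.763
gripper_force: 0.0
az 0.001 x 3.6 y 1.2 z 64.4 tilt [ 3.139 -0.005] q6 -2.02
```

```bash
python3 -m creep '[{"jaw":70,"x":4,"y":1,"z":30,"ax":0,"ay":0,"az":0},{"jaw":70,"x":0,"y":0,"z":20,"ax":0,"ay":0,"az":0},{"jaw":70,"x":0,"y":0,"z":10,"ax":0,"ay":0,"az":0},{"jaw":70,"x":0,"y":0,"z":4,"ax":0,"ay":0,"az":0},{"jaw":70,"x":0,"y":0,"z":0,"ax":0,"ay":0,"az":0}]' 25; python3 -m creep '[{"jaw":30,"x":0,"y":0,"z":0,"ax":0,"ay":0,"az":0},{"jaw":30,"x":0,"y":0,"z":0,"ax":0,"ay":0,"az":0},{"jaw":30,"x":0,"y":0,"z":0,"ax":0,"ay":0,"az":0},{"jaw":30,"x":0,"y":0,"z":0,"ax":0,"ay":0,"az":0}]' 30;  python3 -m creep '[{"jaw":30,"x":0,"y":0,"z":-20,"ax":0,"ay":0,"az":0},{"jaw":30,"x":0,"y":0,"z":-50,"ax":0,"ay":0,"az":0},{"jaw":30,"x":0,"y":0,"z":-50,"ax":0,"ay":0,"az":0},{"jaw":30,"x":0,"y":0,"z":0,"ax":0,"ay":0,"az":0}]' 30
python3 - <<'E'
from h import *
go(.478,.144,.14,np.radians(191))
E
```

```text
clock: 13.38
tool_pos: [0.4803, -0.269, 0.0244]
tcp_rot: [-3.141, 0.001, 2.938]
ft_force: [-0.7, 0.8, 0.2]
opening: 0.764
gripper_force: 0.0
clock: 13.88
tool_pos: [0.4799, -0.2689, 0.024]
tcp_rot: [-3.141, 0.001, 2.938]
ft_force: [-0.7, 0.2, 2.9]
opening: 0.496
gripper_force: 30.0
clock: 14.38
tool_pos: [0.4816, -0.2701, 0.1477]
tcp_rot: [-3.138, 0.007, 2.938]
ft_force: [0.4, -0.1, -0.8]
opening: 0.499
gripper_force: 30.0
az -0.396 x -75.5 y 407.2 z 7.7 tilt [-3.138  0.007] q6 -2.02
```

```bash
python3 -m creep '[{"jaw":30,"x":0,"y":0,"z":0,"ax":0,"ay":0,"az":-0.132},{"jaw":30,"x":0,"y":0,"z":0,"ax":0,"ay":0,"az":-0.132},{"jaw":30,"x":0,"y":0,"z":0,"ax":0,"ay":0,"az":-0.132},{"jaw":30,"x":-11,"y":58,"z":0,"ax":0,"ay":0,"az":0},{"jaw":30,"x":-11,"y":58,"z":0,"ax":0,"ay":0,"az":0},{"jaw":30,"x":-11,"y":58,"z":0,"ax":0,"ay":0,"az":0},{"jaw":30,"x":-11,"y":58,"z":0,"ax":0,"ay":0,"az":0},{"jaw":30,"x":-11,"y":58,"z":0,"ax":0,"ay":0,"az":0},{"jaw":30,"x":-11,"y":58,"z":0,"ax":0,"ay":0,"az":0},{"jaw":30,"x":-10,"y":59,"z":0,"ax":0,"ay":0,"az":0}]' 30; python3 -m creep '[{"jaw":30,"x":0,"y":0,"z":0,"ax":0,"ay":0,"az":0},{"jaw":30,"x":0,"y":0,"z":0,"ax":0,"ay":0,"az":0}]'
python3 - <<'E'
from h import *
go(.478,.144,.054,np.radians(191))
E
```

```text
clock: 15.62
tool_pos: [0.4758, 0.147, 0.1426]
tcp_rot: [3.142, -0.002, -2.95]
ft_force: [1.2, 0.2, -1.3]
opening: 0.495
gripper_force: 30.0
clock: 15.88
tool_pos: [0.476, 0.1449, 0.1428]
tcp_rot: [-3.141, -0.002, -2.948]
ft_force: [-0.3, -0.5, -1.3]
opening: 0.496
gripper_force: 30.0
az 0.001 x -1.8 y -1.2 z 88.8 tilt [-3.141e+00 -2.000e-03] q6 -1.62
```

```bash
python3 -m creep '[{"jaw":30,"x":-2,"y":-1,"z":40,"ax":0,"ay":0,"az":0},{"jaw":30,"x":0,"y":0,"z":30,"ax":0,"ay":0,"az":0},{"jaw":30,"x":0,"y":0,"z":12,"ax":0,"ay":0,"az":0},{"jaw":30,"x":0,"y":0,"z":3,"ax":0,"ay":0,"az":0},{"jaw":30,"x":0,"y":0,"z":0,"ax":0,"ay":0,"az":0}]' 30;python3 -m creep '[{"jaw":30,"x":0,"y":0,"z":3,"ax":0,"ay":0,"az":0},{"jaw":30,"x":0,"y":0,"z":0,"ax":0,"ay":0,"az":0}]' 30
```

```text
clock: 16.5
tool_pos: [0.4794, 0.1442, 0.0594]
tcp_rot: [-3.142, 0.001, -2.95]
ft_force: [0.3, -0.3, -0.0]
opening: 0.497
gripper_force: 30.0
clock: 16.75
tool_pos: [0.4789, 0.1447, 0.0561]
tcp_rot: [3.142, 0.001, -2.949]
ft_force: [-0.5, 0.0, -0.6]
opening: 0.498
gripper_force: 30.0
```

```bash
python3 -m creep '[{"jaw":30,"x":0,"y":0,"z":2,"ax":0,"ay":0,"az":0},{"jaw":30,"x":0,"y":0,"z":0,"ax":0,"ay":0,"az":0}]' 30; python3 -m creep '[{"jaw":30,"x":0,"y":0,"z":2,"ax":0,"ay":0,"az":0},{"jaw":30,"x":0,"y":0,"z":0,"ax":0,"ay":0,"az":0}]' 30
```

```text
clock: 17.0
tool_pos: [0.479, 0.1447, 0.054]
tcp_rot: [3.142, 0.001, -2.949]
ft_force: [0.8, 0.3, 1.6]
opening: 0.496
gripper_force: 30.0
clock: 17.25
tool_pos: [0.4808, 0.1451, 0.0539]
tcp_rot: [-3.142, 0.006, -2.949]
ft_force: [-0.9, 1.6, 16.5]
opening: 0.495
gripper_force: 30.0
```

Seated (contact at 0.054, as predicted). Release and check the position with the top camera.

```bash
python3 -m creep '[{"jaw":30,"x":0,"y":0,"z":-2,"ax":0,"ay":0,"az":0},{"jaw":66,"x":0,"y":0,"z":0,"ax":0,"ay":0,"az":0},{"jaw":66,"x":0,"y":0,"z":0,"ax":0,"ay":0,"az":0},{"jaw":66,"x":0,"y":0,"z":-30,"ax":0,"ay":0,"az":0},{"jaw":70,"x":0,"y":0,"z":-50,"ax":0,"ay":0,"az":0},{"jaw":70,"x":11,"y":-50,"z":0,"ax":0,"ay":0,"az":0},{"jaw":70,"x":11,"y":-50,"z":0,"ax":0,"ay":0,"az":0},{"jaw":70,"x":11,"y":-50,"z":0,"ax":0,"ay":0,"az":0},{"jaw":70,"x":11,"y":-50,"z":0,"ax":0,"ay":0,"az":0},{"jaw":70,"x":0,"y":0,"z":0,"ax":0,"ay":0,"az":0}]' 30
python3 - <<'E'
from h import *
go(.4345,-.061,.024,np.radians(192.5))
c=cam("top"); crop(c,215,170,375,270,5,"pics/t4.png")
E
```

```text
clock: 18.5
tool_pos: [0.4736, -0.063, 0.1334]
tcp_rot: [-3.141, -0.0, -2.954]
ft_force: [-0.0, 0.7, 0.4]
opening: 0.761
gripper_force: 0.0
az -0.031 x 37.7 y 10.4 z 109.4 tilt [-3.141 -0.   ] q6 -2.05
```

View pics/t4.png

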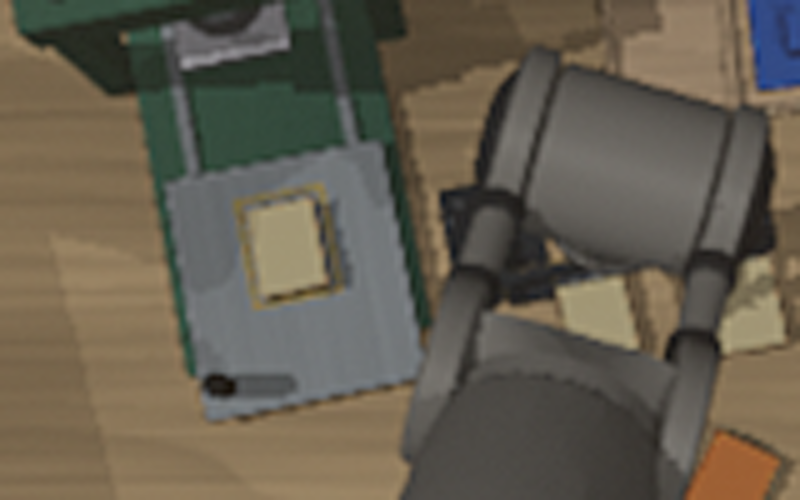

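Block 1 sits centred inside the yellow outline (block top at crop (287,247), outline centre (291,245)) and square to it. On to the next one.

```bash
python3 -m creep '[{"jaw":70,"x":38,"y":10,"z":0,"ax":0,"ay":0,"az":-0.031},{"jaw":70,"x":0,"y":0,"z":40,"ax":0,"ay":0,"az":0},{"jaw":70,"x":0,"y":0,"z":40,"ax":0,"ay":0,"az":0},{"jaw":70,"x":0,"y":0,"z":20,"ax":0,"ay":0,"az":0},{"jaw":70,"x":0,"y":0,"z":9,"ax":0,"ay":0,"az":0},{"jaw":70,"x":0,"y":0,"z":2,"ax":0,"ay":0,"az":0}]' 25; python3 -m creep '[{"jaw":30,"x":0,"y":0,"z":0,"ax":0,"ay":0,"az":0},{"jaw":30,"x":0,"y":0,"z":0,"ax":0,"ay":0,"az":0},{"jaw":30,"x":0,"y":0,"z":0,"ax":0,"ay":0,"az":0},{"jaw":30,"x":0,"y":0,"z":0,"ax":0,"ay":0,"az":0}]' 30;  python3 -m creep '[{"jaw":30,"x":0,"y":0,"z":-20,"ax":0,"ay":0,"az":0},{"jaw":30,"x":0,"y":0,"z":-50,"ax":0,"ay":0,"az":0},{"jaw":30,"x":0,"y":0,"z":-50,"ax":0,"ay":0,"az":0},{"jaw":30,"x":0,"y":0,"z":0,"ax":0,"ay":0,"az":0}]' 30
python3 - <<'E'
from h import *
go(.479,.144,.14,np.radians(191))
E
```

```text
clock: 19.3
tool_pos: [0.4345, -0.0568, 0.0225]
tcp_rot: [3.141, -0.0, -2.917]
ft_force: [-0.4, -0.3, -0.2]
opening: 0.764
gripper_force: 0.0
clock: 19.8
tool_pos: [0.435, -0.0577, 0.0233]
tcp_rot: [-3.141, 0.001, -2.919]
ft_force: [-0.9, 0.2, 5.5]
opening: 0.498
gripper_force: 30.0
clock: 20.3
tool_pos: [0.4365, -0.0581, 0.1459]
tcp_rot: [-3.138, 0.007, -2.918]
ft_force: [-0.6, 0.2, -0.1]
opening: 0.502
gripper_force: 30.0
az 0.031 x -80.3 y 190.3 z 5.9 tilt [-3.138  0.007] q6 -2.1
```

```bash
python3 -m creep '[{"jaw":30,"x":0,"y":0,"z":0,"ax":0,"ay":0,"az":0.031},{"jaw":30,"x":-20,"y":47,"z":0,"ax":0,"ay":0,"az":0},{"jaw":30,"x":-20,"y":48,"z":0,"ax":0,"ay":0,"az":0},{"jaw":30,"x":-20,"y":48,"z":0,"ax":0,"ay":0,"az":0},{"jaw":30,"x":-20,"y":47,"z":0,"ax":0,"ay":0,"az":0},{"jaw":30,"x":0,"y":0,"z":0,"ax":0,"ay":0,"az":0},{"jaw":30,"x":0,"y":0,"z":0,"ax":0,"ay":0,"az":0}]' 30
python3 - <<'E'
from h import *
go(.479,.144,.0735,np.radians(191))
E
```

```text
clock: 21.18
tool_pos: [0.4757, 0.144, 0.1411]
tcp_rot: [-3.142, -0.004, -2.949]
ft_force: [-0.9, 0.1, 0.3]
opening: 0.496
gripper_force: 30.0
az 0.0 x -3.2 y -0.6 z 67.6 tilt [-3.142 -0.004] q6 -1.62
```

```bash
python3 -m creep '[{"jaw":30,"x":-2,"y":0,"z":35,"ax":0,"ay":0,"az":0},{"jaw":30,"x":0,"y":0,"z":20,"ax":0,"ay":0,"az":0},{"jaw":30,"x":0,"y":0,"z":9,"ax":0,"ay":0,"az":0},{"jaw":30,"x":0,"y":0,"z":0,"ax":0,"ay":0,"az":0}]' 30;python3 -m creep '[{"jaw":30,"x":0,"y":0,"z":3,"ax":0,"ay":0,"az":0},{"jaw":30,"x":0,"y":0,"z":0,"ax":0,"ay":0,"az":0}]' 30;python3 -m creep '[{"jaw":30,"x":0,"y":0,"z":2,"ax":0,"ay":0,"az":0},{"jaw":30,"x":0,"y":0,"z":0,"ax":0,"ay":0,"az":0}]' 30
```

```text
clock: 21.68
tool_pos: [0.4784, 0.1438, 0.0783]
tcp_rot: [3.142, -0.001, -2.951]
ft_force: [-0.2, 0.0, -1.0]
opening: 0.5
gripper_force: 30.0
clock: 21.92
tool_pos: [0.479, 0.1446, 0.0762]
tcp_rot: [3.142, 0.001, -2.95]
ft_force: [-0.3, -0.1, -0.3]
opening: 0.497
gripper_force: 30.0
clock: 22.18
tool_pos: [0.4787, 0.1447, 0.0738]
tcp_rot: [3.142, 0.0, -2.949]
ft_force: [0.6, 0.7, -0.7]
opening: 0.498
gripper_force: 30.0
```

```bash
python3 -m creep '[{"jaw":30,"x":0,"y":0,"z":1.5,"ax":0,"ay":0,"az":0},{"jaw":30,"x":0,"y":0,"z":0,"ax":0,"ay":0,"az":0}]' 30;python3 -m creep '[{"jaw":66,"x":0,"y":0,"z":0,"ax":0,"ay":0,"az":0},{"jaw":66,"x":0,"y":0,"z":0,"ax":0,"ay":0,"az":0},{"jaw":66,"x":0,"y":0,"z":0,"ax":0,"ay":0,"az":0},{"jaw":66,"x":0,"y":0,"z":-30,"ax":0,"ay":0,"az":0},{"jaw":70,"x":0,"y":0,"z":-50,"ax":0,"ay":0,"az":0},{"jaw":70,"x":16,"y":-58,"z":0,"ax":0,"ay":0,"az":0},{"jaw":70,"x":16,"y":-58,"z":0,"ax":0,"ay":0,"az":0},{"jaw":70,"x":16,"y":-58,"z":0,"ax":0,"ay":0,"az":0},{"jaw":70,"x":16,"y":-58,"z":0,"ax":0,"ay":0,"az":0},{"jaw":70,"x":16,"y":-58,"z":0,"ax":0,"ay":0,"az":0}]' 30
python3 - <<'E'
from h import *
go(.4385,-.163,.0235,np.radians(188.9))
E
```

```text
clock: 22.42
tool_pos: [0.4796, 0.1449, 0.0733]
tcp_rot: [-3.142, 0.002, -2.949]
ft_force: [-0.4, 0.9, 8.2]
opening: 0.5
gripper_force: 30.0
clock: 23.68
tool_pos: [0.4552, -0.1573, 0.1522]
tcp_rot: [3.142, 0.0, -2.949]
ft_force: [0.9, 0.3, 0.2]
opening: 0.758
gripper_force: 0.0
az 0.037 x 17.4 y -3.1 z 128.7 tilt [3.142 0.   ] q6 -2.26
```

```bash
python3 -m creep '[{"jaw":70,"x":17,"y":0,"z":0,"ax":0,"ay":0,"az":0.037},{"jaw":70,"x":0,"y":0,"z":50,"ax":0,"ay":0,"az":0},{"jaw":70,"x":0,"y":0,"z":40,"ax":0,"ay":0,"az":0},{"jaw":70,"x":0,"y":0,"z":15,"ax":0,"ay":0,"az":0},{"jaw":70,"x":0,"y":0,"z":0,"ax":0,"ay":0,"az":0}]' 25;python3 - <<'E'
from h import *
go(.4385,-.163,.0235,np.radians(188.9))
E
```

```text
clock: 24.3
tool_pos: [0.4381, -0.1582, 0.0461]
tcp_rot: [3.14, -0.002, -2.986]
ft_force: [0.4, 0.7, -0.2]
opening: 0.759
gripper_force: 0.0
az -0.0 x 0.4 y -4.8 z 22.6 tilt [ 3.14e+00 -2.00e-03] q6 -2.24
```

```bash
python3 -m creep '[{"jaw":70,"x":0,"y":-4,"z":8,"ax":0,"ay":0,"az":0},{"jaw":70,"x":0,"y":0,"z":12,"ax":0,"ay":0,"az":0},{"jaw":70,"x":0,"y":0,"z":2,"ax":0,"ay":0,"az":0},{"jaw":30,"x":0,"y":0,"z":0,"ax":0,"ay":0,"az":0},{"jaw":30,"x":0,"y":0,"z":0,"ax":0,"ay":0,"az":0},{"jaw":30,"x":0,"y":0,"z":0,"ax":0,"ay":0,"az":0},{"jaw":30,"x":0,"y":0,"z":0,"ax":0,"ay":0,"az":0}]' 30;  python3 -m creep '[{"jaw":30,"x":0,"y":0,"z":-20,"ax":0,"ay":0,"az":0},{"jaw":30,"x":0,"y":0,"z":-50,"ax":0,"ay":0,"az":0},{"jaw":30,"x":0,"y":0,"z":-60,"ax":0,"ay":0,"az":0},{"jaw":30,"x":0,"y":0,"z":0,"ax":0,"ay":0,"az":0}]' 30
python3 - <<'E'
from h import *
go(.479,.144,.15,np.radians(191))
E
```

```text
clock: 25.18
tool_pos: [0.4397, -0.1626, 0.0255]
tcp_rot: [-3.141, 0.001, -2.986]
ft_force: [0.3, 0.3, 1.1]
opening: 0.496
gripper_force: 30.0
clock: 25.68
tool_pos: [0.4418, -0.1638, 0.1594]
tcp_rot: [-3.136, 0.008, -2.986]
ft_force: [-0.1, 0.2, -1.4]
opening: 0.498
gripper_force: 30.0
az -0.037 x -95.2 y 295.0 z 9.4 tilt [-3.136  0.008] q6 -2.24
```

```bash
python3 -m creep '[{"jaw":30,"x":0,"y":0,"z":0,"ax":0,"ay":0,"az":-0.037},{"jaw":30,"x":-16,"y":49,"z":0,"ax":0,"ay":0,"az":0},{"jaw":30,"x":-16,"y":49,"z":0,"ax":0,"ay":0,"az":0},{"jaw":30,"x":-16,"y":49,"z":0,"ax":0,"ay":0,"az":0},{"jaw":30,"x":-16,"y":49,"z":0,"ax":0,"ay":0,"az":0},{"jaw":30,"x":-16,"y":49,"z":0,"ax":0,"ay":0,"az":0},{"jaw":30,"x":-15,"y":50,"z":0,"ax":0,"ay":0,"az":0},{"jaw":30,"x":0,"y":0,"z":20,"ax":0,"ay":0,"az":0},{"jaw":30,"x":0,"y":0,"z":0,"ax":0,"ay":0,"az":0},{"jaw":30,"x":0,"y":0,"z":0,"ax":0,"ay":0,"az":0}]' 30
python3 - <<'E'
from h import *
go(.479,.144,.0955,np.radians(191))
E
```

```text
clock: 26.92
tool_pos: [0.4761, 0.1447, 0.1346]
tcp_rot: [3.141, -0.002, -2.95]
ft_force: [0.8, -0.5, 0.9]
opening: 0.498
gripper_force: 30.0
az -0.0 x -2.7 y -1.2 z 39.1 tilt [ 3.141e+00 -2.000e-03] q6 -1.62
```

```bash
python3 -m creep '[{"jaw":30,"x":-2,"y":0,"z":20,"ax":0,"ay":0,"az":0},{"jaw":30,"x":0,"y":0,"z":12,"ax":0,"ay":0,"az":0},{"jaw":30,"x":0,"y":0,"z":4,"ax":0,"ay":0,"az":0},{"jaw":30,"x":0,"y":0,"z":0,"ax":0,"ay":0,"az":0}]' 30;python3 -m creep '[{"jaw":30,"x":0,"y":0,"z":2,"ax":0,"ay":0,"az":0},{"jaw":30,"x":0,"y":0,"z":0,"ax":0,"ay":0,"az":0}]' 30;python3 -m creep '[{"jaw":30,"x":0,"y":0,"z":2,"ax":0,"ay":0,"az":0},{"jaw":30,"x":0,"y":0,"z":0,"ax":0,"ay":0,"az":0}]' 30
```

```text
clock: 27.42
tool_pos: [0.4785, 0.1453, 0.0993]
tcp_rot: [3.142, -0.0, -2.95]
ft_force: [0.7, -0.6, 0.5]
opening: 0.5
gripper_force: 30.0
clock: 27.68
tool_pos: [0.4785, 0.1456, 0.0975]
tcp_rot: [3.142, 0.001, -2.949]
ft_force: [-0.1, 0.4, -0.6]
opening: 0.492
gripper_force: 30.0
clock: 27.92
tool_pos: [0.4787, 0.1456, 0.0955]
tcp_rot: [3.142, 0.001, -2.949]
ft_force: [0.4, 0.2, 2.0]
opening: 0.495
gripper_force: 30.0
```

```bash
python3 -m creep '[{"jaw":30,"x":0,"y":0,"z":0.5,"ax":0,"ay":0,"az":0},{"jaw":66,"x":0,"y":0,"z":0,"ax":0,"ay":0,"az":0},{"jaw":66,"x":0,"y":0,"z":0,"ax":0,"ay":0,"az":0},{"jaw":66,"x":0,"y":0,"z":0,"ax":0,"ay":0,"az":0},{"jaw":66,"x":0,"y":0,"z":-30,"ax":0,"ay":0,"az":0},{"jaw":70,"x":0,"y":0,"z":-40,"ax":0,"ay":0,"az":0},{"jaw":70,"x":14,"y":-55,"z":0,"ax":0,"ay":0,"az":0},{"jaw":70,"x":14,"y":-55,"z":0,"ax":0,"ay":0,"az":0},{"jaw":70,"x":14,"y":-55,"z":0,"ax":0,"ay":0,"az":0},{"jaw":70,"x":14,"y":-55,"z":0,"ax":0,"ay":0,"az":0}]' 30;python3 -m creep '[{"jaw":70,"x":14,"y":-55,"z":0,"ax":0,"ay":0,"az":0},{"jaw":70,"x":14,"y":-55,"z":0,"ax":0,"ay":0,"az":0},{"jaw":70,"x":14,"y":-55,"z":0,"ax":0,"ay":0,"az":0},{"jaw":70,"x":14,"y":-55,"z":0,"ax":0,"ay":0,"az":0},{"jaw":70,"x":12,"y":-55,"z":0,"ax":0,"ay":0,"az":0},{"jaw":70,"x":0,"y":0,"z":0,"ax":0,"ay":0,"az":0.1},{"jaw":70,"x":0,"y":0,"z":0,"ax":0,"ay":0,"az":0.1},{"jaw":70,"x":0,"y":0,"z":0,"ax":0,"ay":0,"az":0}]' 30
python3 - <<'E'
from h import *
c=cam("side"); crop(c,270,140,430,260,5,"pics/s5.png")
b=c["color"]; crop(c,300,260,460,380,4,"pics/s6.png")
go(.4525,-.370,.0235,np.radians(179.7))
E
```

```text
clock: 29.18
tool_pos: [0.4652, -0.0828, 0.1648]
tcp_rot: [-3.142, 0.0, -2.949]
ft_force: [1.3, 0.4, -0.1]
opening: 0.762
gripper_force: 0.0
clock: 30.18
tool_pos: [0.451, -0.3641, 0.1643]
tcp_rot: [3.141, -0.0, 3.134]
ft_force: [1.1, -0.2, -0.2]
opening: 0.76
gripper_force: 0.0
az -0.001 x -1.4 y -6.0 z 141.0 tilt [ 3.141 -0.   ] q6 -2.38
```

View pics/s5.png

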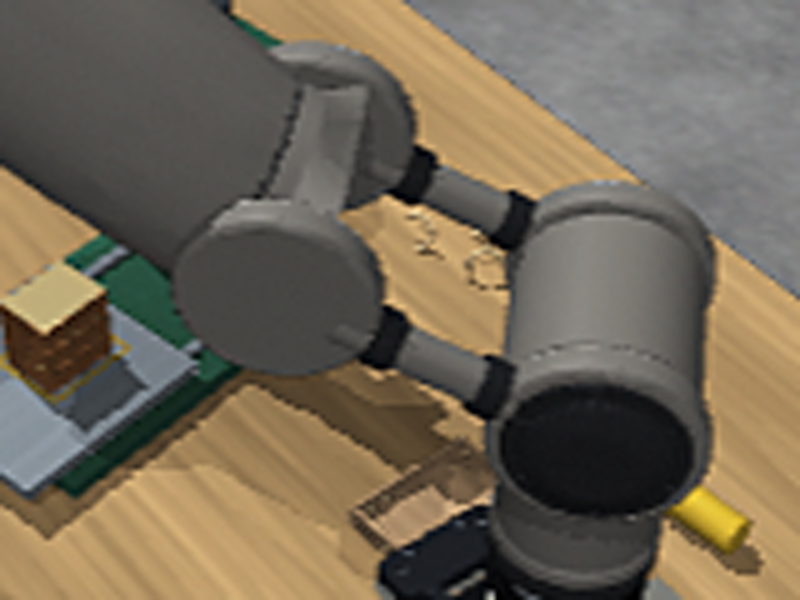

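The three-block stack stands square on the outline at crop (58,330). Now for the last block.

```bash
python3 -m creep '[{"jaw":70,"x":-1,"y":-6,"z":40,"ax":0,"ay":0,"az":0},{"jaw":70,"x":0,"y":0,"z":45,"ax":0,"ay":0,"az":0},{"jaw":70,"x":0,"y":0,"z":30,"ax":0,"ay":0,"az":0},{"jaw":70,"x":0,"y":0,"z":0,"ax":0,"ay":0,"az":0}]' 25;python3 -m creep '[{"jaw":70,"x":0,"y":0,"z":15,"ax":0,"ay":0,"az":0},{"jaw":70,"x":0,"y":0,"z":8,"ax":0,"ay":0,"az":0},{"jaw":70,"x":0,"y":0,"z":2,"ax":0,"ay":0,"az":0},{"jaw":30,"x":0,"y":0,"z":0,"ax":0,"ay":0,"az":0},{"jaw":30,"x":0,"y":0,"z":0,"ax":0,"ay":0,"az":0},{"jaw":30,"x":0,"y":0,"z":0,"ax":0,"ay":0,"az":0},{"jaw":30,"x":0,"y":0,"z":0,"ax":0,"ay":0,"az":0}]' 30;  python3 -m creep '[{"jaw":30,"x":0,"y":0,"z":-20,"ax":0,"ay":0,"az":0},{"jaw":30,"x":0,"y":0,"z":-50,"ax":0,"ay":0,"az":0},{"jaw":30,"x":0,"y":0,"z":-60,"ax":0,"ay":0,"az":0},{"jaw":30,"x":0,"y":0,"z":-10,"ax":0,"ay":0,"az":0},{"jaw":30,"x":0,"y":0,"z":0,"ax":0,"ay":0,"az":0}]' 30
python3 - <<'E'
from h import *
go(.479,.144,.165,np.radians(191))
E
```

```text
clock: 30.72
tool_pos: [0.4512, -0.3686, 0.0476]
tcp_rot: [3.138, -0.004, 3.136]
ft_force: [0.1, -0.5, 0.0]
opening: 0.759
gripper_force: 0.0
clock: 31.6
tool_pos: [0.4524, -0.3702, 0.0251]
tcp_rot: [-3.141, 0.001, 3.134]
ft_force: [-0.9, -0.7, 2.5]
opening: 0.498
gripper_force: 29.7
clock: 32.22
tool_pos: [0.4521, -0.3699, 0.1648]
tcp_rot: [-3.141, 0.0, 3.134]
ft_force: [0.6, 0.1, -0.9]
opening: 0.501
gripper_force: 29.7
az -0.2 x -124.4 y 499.4 z -0.2 tilt [-3.141  0.   ] q6 -2.38
```

```bash
python3 -m creep '[{"jaw":30,"x":0,"y":0,"z":0,"ax":0,"ay":0,"az":-0.1},{"jaw":30,"x":0,"y":0,"z":0,"ax":0,"ay":0,"az":-0.1},{"jaw":30,"x":-14,"y":55,"z":0,"ax":0,"ay":0,"az":0},{"jaw":30,"x":-14,"y":55,"z":0,"ax":0,"ay":0,"az":0},{"jaw":30,"x":-14,"y":55,"z":0,"ax":0,"ay":0,"az":0},{"jaw":30,"x":-14,"y":55,"z":0,"ax":0,"ay":0,"az":0},{"jaw":30,"x":-14,"y":55,"z":0,"ax":0,"ay":0,"az":0},{"jaw":30,"x":-14,"y":55,"z":0,"ax":0,"ay":0,"az":0},{"jaw":30,"x":-14,"y":55,"z":0,"ax":0,"ay":0,"az":0},{"jaw":30,"x":-14,"y":55,"z":0,"ax":0,"ay":0,"az":0}]' 30; python3 -m creep '[{"jaw":30,"x":-12,"y":59,"z":0,"ax":0,"ay":0,"az":0},{"jaw":30,"x":0,"y":0,"z":10,"ax":0,"ay":0,"az":0},{"jaw":30,"x":0,"y":0,"z":0,"ax":0,"ay":0,"az":0},{"jaw":30,"x":0,"y":0,"z":0,"ax":0,"ay":0,"az":0}]' 30;python3 - <<'E'
from h import *
go(.479,.1445,.115,np.radians(191))
E
```

```text
clock: 33.48
tool_pos: [0.4767, 0.085, 0.1626]
tcp_rot: [3.141, -0.004, -2.95]
ft_force: [1.1, 0.7, -1.1]
opening: 0.498
gripper_force: 29.7
clock: 33.98
tool_pos: [0.4784, 0.1421, 0.154]
tcp_rot: [-3.141, -0.002, -2.951]
ft_force: [-0.4, -0.1, -0.5]
opening: 0.498
gripper_force: 29.7
az -0.002 x -1.1 y 2.3 z 39.0 tilt [-3.141e+00 -2.000e-03] q6 -1.63
```

```bash
python3 -m creep '[{"jaw":30,"x":0,"y":2,"z":20,"ax":0,"ay":0,"az":0},{"jaw":30,"x":0,"y":0,"z":12,"ax":0,"ay":0,"az":0},{"jaw":30,"x":0,"y":0,"z":4,"ax":0,"ay":0,"az":0},{"jaw":30,"x":0,"y":0,"z":0,"ax":0,"ay":0,"az":0}]' 30;python3 -m creep '[{"jaw":30,"x":0,"y":0,"z":2,"ax":0,"ay":0,"az":0},{"jaw":30,"x":0,"y":0,"z":0,"ax":0,"ay":0,"az":0}]' 30;python3 -m creep '[{"jaw":30,"x":0,"y":0,"z":1.5,"ax":0,"ay":0,"az":0},{"jaw":30,"x":0,"y":0,"z":0,"ax":0,"ay":0,"az":0}]' 30
```

```text
clock: 34.48
tool_pos: [0.4783, 0.145, 0.1188]
tcp_rot: [3.142, -0.0, -2.95]
ft_force: [0.3, 0.2, -1.8]
opening: 0.498
gripper_force: 29.7
clock: 34.72
tool_pos: [0.4783, 0.1455, 0.117]
tcp_rot: [3.142, 0.001, -2.949]
ft_force: [-0.1, 0.0, -1.2]
opening: 0.498
gripper_force: 29.7
clock: 34.98
tool_pos: [0.4782, 0.1455, 0.1152]
tcp_rot: [3.141, 0.0, -2.949]
ft_force: [-0.6, 0.9, -0.9]
opening: 0.5
gripper_force: 29.7
```

```bash
python3 -m creep '[{"jaw":30,"x":0,"y":0,"z":1.5,"ax":0,"ay":0,"az":0},{"jaw":30,"x":0,"y":0,"z":0,"ax":0,"ay":0,"az":0}]' 30; python3 -m creep '[{"jaw":66,"x":0,"y":0,"z":0,"ax":0,"ay":0,"az":0},{"jaw":66,"x":0,"y":0,"z":0,"ax":0,"ay":0,"az":0},{"jaw":66,"x":0,"y":0,"z":0,"ax":0,"ay":0,"az":0},{"jaw":66,"x":0,"y":0,"z":-30,"ax":0,"ay":0,"az":0},{"jaw":66,"x":0,"y":0,"z":-50,"ax":0,"ay":0,"az":0},{"jaw":60,"x":0,"y":-50,"z":0,"ax":0,"ay":0,"az":0},{"jaw":60,"x":0,"y":-50,"z":0,"ax":0,"ay":0,"az":0},{"jaw":60,"x":0,"y":-50,"z":0,"ax":0,"ay":0,"az":0},{"jaw":60,"x":0,"y":-50,"z":0,"ax":0,"ay":0,"az":0},{"jaw":60,"x":0,"y":0,"z":0,"ax":0,"ay":0,"az":0}]' 30
python3 - <<'E'
from h import *
c=cam("top"); crop(c,215,120,415,270,4,"pics/t7.png")
go(.3835,.186,.2,-2.949)
print(proj(c,[[.4785,.1445,.03],[.4785,.1445,.11]]))
E
```

```text
clock: 35.22
tool_pos: [0.4791, 0.1457, 0.115]
tcp_rot: [-3.142, 0.003, -2.949]
ft_force: [-1.1, 0.3, 9.0]
opening: 0.497
gripper_force: 29.7
clock: 36.48
tool_pos: [0.5168, -0.0539, 0.1934]
tcp_rot: [-3.141, -0.0, -2.954]
ft_force: [-0.7, 0.4, -0.1]
opening: 0.654
gripper_force: 0.0
az -0.003 x 84.8 y 259.0 z -6.7 tilt [ 3.141e+00 -1.000e-03] q6 -2.01
[[272.00108026 219.47753138]
 [269.05341731 216.91404069]]
```

View pics/t7.png

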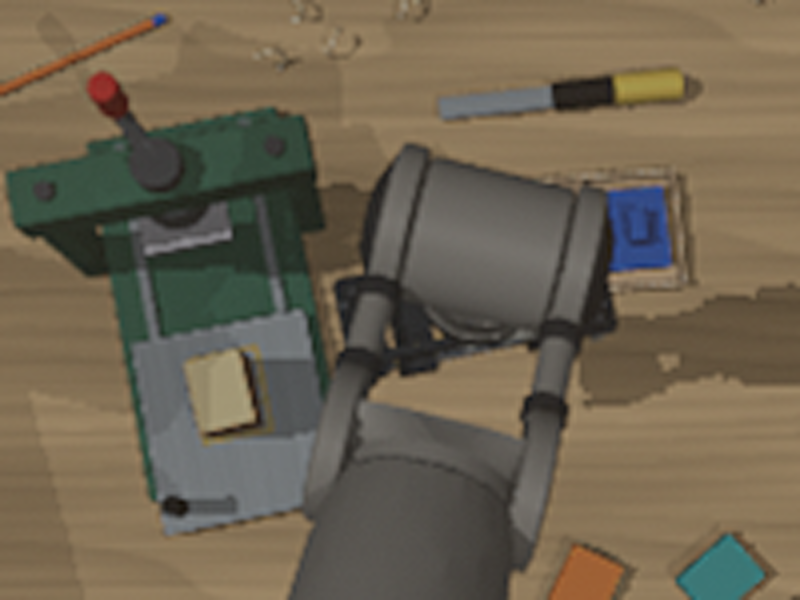

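The four-block stack is square on the outline: its top is at crop (220,393), against a predicted (216,388). The cap is still in its pocket at (640,228). Now to the post.

```bash
python3 -m creep '[{"jaw":60,"x":17,"y":51,"z":0,"ax":0,"ay":0,"az":0},{"jaw":60,"x":17,"y":52,"z":0,"ax":0,"ay":0,"az":0},{"jaw":60,"x":17,"y":52,"z":0,"ax":0,"ay":0,"az":0},{"jaw":60,"x":17,"y":52,"z":0,"ax":0,"ay":0,"az":0},{"jaw":60,"x":17,"y":52,"z":0,"ax":0,"ay":0,"az":0},{"jaw":60,"x":0,"y":0,"z":0,"ax":0,"ay":0,"az":0},{"jaw":60,"x":0,"y":0,"z":0,"ax":0,"ay":0,"az":0}]' 30
python3 - <<'E'
from h import *
go(.3828,.186,.061,-2.949)
E
```

```text
clock: 37.4
tool_pos: [0.3831, 0.1877, 0.1938]
tcp_rot: [-3.141, 0.0, -2.947]
ft_force: [-0.4, -0.8, 0.4]
opening: 0.654
gripper_force: 0.0
az 0.002 x 0.6 y -1.6 z 132.8 tilt [-3.141  0.   ] q6 -1.49
```

```bash
python3 -m creep '[{"jaw":60,"x":0,"y":-1,"z":40,"ax":0,"ay":0,"az":0},{"jaw":60,"x":0,"y":0,"z":40,"ax":0,"ay":0,"az":0},{"jaw":60,"x":0,"y":0,"z":35,"ax":0,"ay":0,"az":0},{"jaw":60,"x":0,"y":0,"z":17,"ax":0,"ay":0,"az":0},{"jaw":60,"x":0,"y":0,"z":0,"ax":0,"ay":0,"az":0},{"jaw":0,"x":0,"y":0,"z":0,"ax":0,"ay":0,"az":0},{"jaw":0,"x":0,"y":0,"z":0,"ax":0,"ay":0,"az":0},{"jaw":0,"x":0,"y":0,"z":0,"ax":0,"ay":0,"az":0},{"jaw":0,"x":0,"y":0,"z":0,"ax":0,"ay":0,"az":0},{"jaw":0,"x":0,"y":0,"z":0,"ax":0,"ay":0,"az":0}]' 20;python3 -m creep '[{"jaw":0,"x":-2,"y":0,"z":0,"ax":0,"ay":0,"az":0},{"jaw":0,"x":-4,"y":0,"z":0,"ax":0,"ay":0,"az":0},{"jaw":0,"x":-6,"y":0,"z":0,"ax":0,"ay":0,"az":0},{"jaw":0,"x":-7,"y":0,"z":0,"ax":0,"ay":0,"az":0},{"jaw":0,"x":-7,"y":0,"z":0,"ax":0,"ay":0,"az":0},{"jaw":0,"x":-7,"y":0,"z":0,"ax":0,"ay":0,"az":0},{"jaw":0,"x":-7,"y":0,"z":0,"ax":0,"ay":0,"az":0},{"jaw":0,"x":-7,"y":0,"z":0,"ax":0,"ay":0,"az":0},{"jaw":0,"x":-7,"y":0,"z":0,"ax":0,"ay":0,"az":0},{"jaw":0,"x":-7,"y":0,"z":0,"ax":0,"ay":0,"az":0}]' 20
```

```text
clock: 38.65
tool_pos: [0.3838, 0.1857, 0.0619]
tcp_rot: [-3.141, 0.0, -2.949]
ft_force: [-0.3, -5.9, 3.5]
opening: 0.168
gripper_force: 20.0
clock: 39.9
tool_pos: [0.4436, 0.1973, 0.0619]
tcp_rot: [-3.141, -0.001, -2.949]
ft_force: [-2.1, -4.5, 5.0]
opening: 0.167
gripper_force: 20.0
```

```bash
python3 -m creep '[{"jaw":0,"x":-7,"y":0,"z":0,"ax":0,"ay":0,"az":0},{"jaw":0,"x":-7,"y":0,"z":0,"ax":0,"ay":0,"az":0},{"jaw":0,"x":-7,"y":0,"z":0,"ax":0,"ay":0,"az":0},{"jaw":0,"x":-7,"y":0,"z":0,"ax":0,"ay":0,"az":0},{"jaw":0,"x":-7,"y":0,"z":0,"ax":0,"ay":0,"az":0},{"jaw":0,"x":-7,"y":0,"z":0,"ax":0,"ay":0,"az":0},{"jaw":0,"x":-7,"y":0,"z":0,"ax":0,"ay":0,"az":0},{"jaw":0,"x":-7,"y":0,"z":0,"ax":0,"ay":0,"az":0},{"jaw":0,"x":-7,"y":0,"z":0,"ax":0,"ay":0,"az":0},{"jaw":0,"x":-7,"y":0,"z":0,"ax":0,"ay":0,"az":0}]' 20;python3 -m creep '[{"jaw":0,"x":-5,"y":0,"z":0,"ax":0,"ay":0,"az":0},{"jaw":0,"x":-4,"y":0,"z":0,"ax":0,"ay":0,"az":0},{"jaw":0,"x":-3,"y":0,"z":0,"ax":0,"ay":0,"az":0},{"jaw":0,"x":0,"y":0,"z":0,"ax":0,"ay":0,"az":0}]' 20; python3 -m creep '[{"jaw":0,"x":-2,"y":0,"z":0,"ax":0,"ay":0,"az":0},{"jaw":0,"x":-2,"y":0,"z":0,"ax":0,"ay":0,"az":0},{"jaw":0,"x":0,"y":0,"z":0,"ax":0,"ay":0,"az":0}]' 20;python3 -m creep '[{"jaw":0,"x":-2,"y":0,"z":0,"ax":0,"ay":0,"az":0},{"jaw":0,"x":0,"y":0,"z":0,"ax":0,"ay":0,"az":0}]' 20
```

```text
clock: 41.15
tool_pos: [0.5124, 0.2106, 0.0619]
tcp_rot: [-3.141, -0.001, -2.949]
ft_force: [-1.1, -5.3, 4.9]
opening: 0.169
gripper_force: 20.0
clock: 41.65
tool_pos: [0.5247, 0.213, 0.0619]
tcp_rot: [-3.141, 0.001, -2.949]
ft_force: [1.4, -5.4, 2.7]
opening: 0.169
gripper_force: 20.0
clock: 42.02
tool_pos: [0.5275, 0.2135, 0.0619]
tcp_rot: [-3.141, -0.002, -2.949]
ft_force: [-1.9, -5.3, 7.2]
opening: 0.17
gripper_force: 20.0
clock: 42.28
tool_pos: [0.5276, 0.2135, 0.0619]
tcp_rot: [-3.141, -0.006, -2.949]
ft_force: [-10.2, -7.1, 12.2]
opening: 0.169
gripper_force: 20.0
```

```bash
python3 -m creep '[{"jaw":0,"x":1.5,"y":0,"z":0,"ax":0,"ay":0,"az":0},{"jaw":50,"x":0,"y":0,"z":0,"ax":0,"ay":0,"az":0},{"jaw":50,"x":0,"y":0,"z":0,"ax":0,"ay":0,"az":0},{"jaw":50,"x":0,"y":0,"z":0,"ax":0,"ay":0,"az":0},{"jaw":50,"x":0,"y":0,"z":-20,"ax":0,"ay":0,"az":0},{"jaw":50,"x":0,"y":0,"z":-25,"ax":0,"ay":0,"az":0},{"jaw":50,"x":35,"y":0,"z":-30,"ax":0,"ay":0,"az":0},{"jaw":50,"x":40,"y":0,"z":-40,"ax":0,"ay":0,"az":0},{"jaw":50,"x":30,"y":0,"z":-45,"ax":0,"ay":0,"az":0},{"jaw":50,"x":0,"y":0,"z":0,"ax":0,"ay":0,"az":0}]' 20
python3 - <<'E'
from h import *
c=cam("side"); crop(c,240,100,400,220,5,"pics/s8.png")
c=cam("top"); crop(c,220,125,320,250,6,"pics/t8.png")
E
```

```text
clock: 43.52
tool_pos: [0.4255, 0.1948, 0.2251]
tcp_rot: [3.141, 0.007, -2.949]
ft_force: [0.4, -0.2, -0.6]
opening: 0.543
gripper_force: 0.0
```

View pics/s8.png

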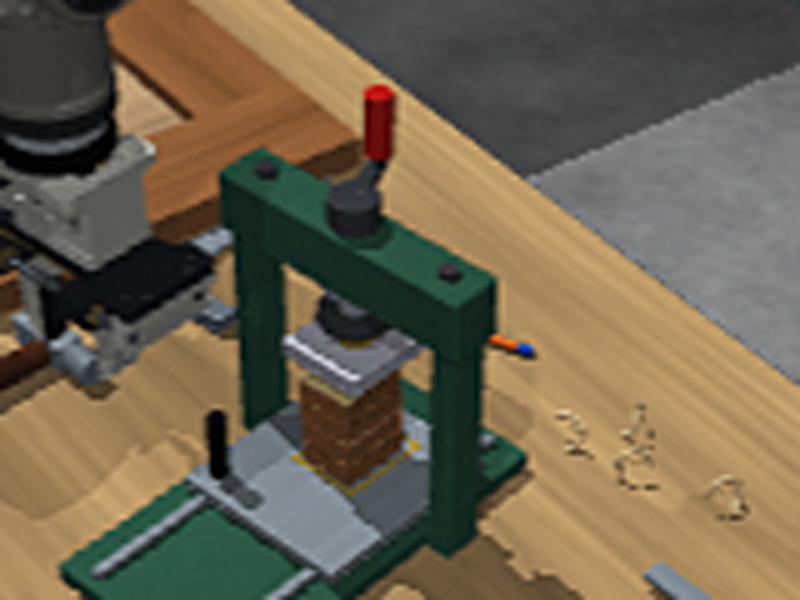

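View pics/t8.png

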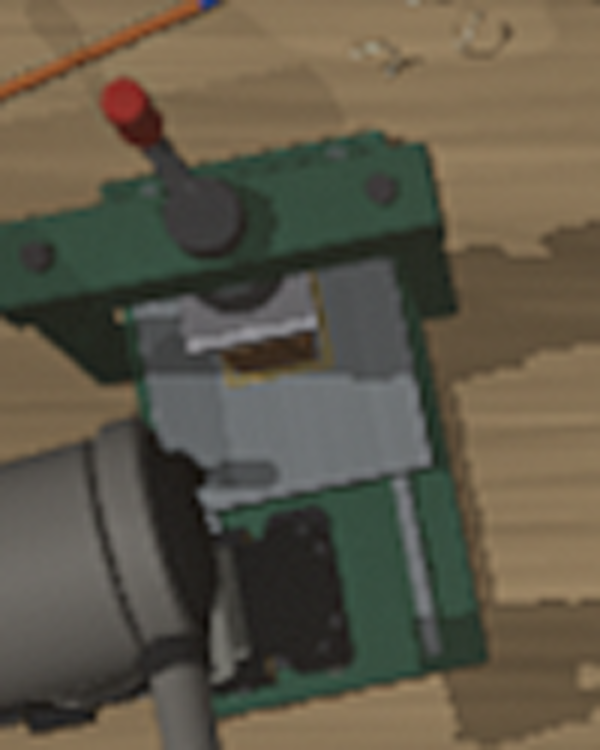

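The stack stands upright and square on the outline under the platen, with a visible gap between them. The grip's top is at side crop (380,93) and top crop (126,99). Next I'll triangulate the grip and the hub.

```bash
cat >> h.py <<'E'
from scipy.optimize import least_squares
def tri(ct,ut,cs,us,x0=(.65,.2,.3)):
    r=least_squares(lambda p:np.r_[proj(ct,p)[0]-ut,proj(cs,p)[0]-us],x0); return r.x.round(4),r.fun.round(2)
E
python3 - <<'E'
from h import *
ct=cam("top"); cs=cam("side")
T=lambda x,y:np.array([x/6+220-.4,y/6+125-.4]); S=lambda x,y:np.array([x/5+240-.4,y/5+100-.4])
print("griptop",tri(ct,T(126,98),cs,S(380,92)), back(ct,[T(126,98)],.312),back(cs,[S(380,92)],.312))
print("hubtop",tri(ct,T(205,208),cs,S(357,190)))
# red centroid as check
for c,n in((ct,"t"),(cs,"s")):
    b,g,r=[c["color"][...,i].astype(int) for i in range(3)]
    m=(r>110)&(g<60)&(b<60); m[:, :200]=0; m[200:]=0; p=np.argwhere(m)[:,::-1]; p=p[p[:,0]<340]; print(n,len(p),p.mean(0),p.min(0),p.max(0))
    for ph in (np.radians([11,20,30,40])): print(proj(c,[.6255+.05*np.cos(ph),.1735+.05*np.sin(ph),.287]))
E
```

```text
griptop (array([0.6667, 0.199 , 0.313 ]), array([-0.12,  0.22,  0.3 , -0.06])) [[0.66762745 0.19892656 0.312     ]] [[0.66662022 0.20061262 0.312     ]]
hubtop (array([0.6263, 0.1698, 0.2675]), array([-0.11,  0.21,  0.27, -0.05]))
t 36 [240.08333333 141.36111111] [237 138] [243 144]
[[248.02899728 141.12233081]]
[[245.32628833 141.86472841]]
[[242.49136678 143.15350535]]
[[239.91554076 144.89386679]]
s 18 [316.38888889 121.88888889] [313 117] [338 168]
[[320.60147699 125.95113328]]
[[318.76294711 125.12346149]]
[[316.4944397  124.40925003]]
[[314.05195509 123.92943684]]
```

```bash
python3 -m creep '[{"jaw":50,"x":0,"y":0,"z":-45,"ax":0,"ay":0,"az":0},{"jaw":50,"x":0,"y":0,"z":-45,"ax":0,"ay":0,"az":0},{"jaw":50,"x":0,"y":0,"z":-45,"ax":0,"ay":0,"az":0},{"jaw":50,"x":-50,"y":0,"z":0,"ax":0,"ay":0,"az":0},{"jaw":50,"x":-50,"y":0,"z":0,"ax":0,"ay":0,"az":0},{"jaw":50,"x":-50,"y":0,"z":0,"ax":0,"ay":0,"az":0},{"jaw":50,"x":-50,"y":0,"z":0,"ax":0,"ay":0,"az":0},{"jaw":50,"x":-38,"y":0,"z":0,"ax":0,"ay":0,"az":0},{"jaw":50,"x":0,"y":0,"z":0,"ax":0,"ay":0,"az":0},{"jaw":50,"x":0,"y":0,"z":0,"ax":0,"ay":0,"az":0}]' 30
python3 - <<'E'
from h import *
go(.6667,.202,.292,-2.949)
E
```

```text
clock: 44.98
tool_pos: [0.6588, 0.2396, 0.3549]
tcp_rot: [-3.142, -0.003, -2.949]
ft_force: [-0.4, 1.3, 0.3]
opening: 0.542
gripper_force: 0.0
az -0.0 x -0.5 y -38.5 z 62.9 tilt [-3.142e+00 -3.000e-03] q6 -1.52
```

```bash
python3 -m creep '[{"jaw":50,"x":0,"y":-38,"z":0,"ax":0,"ay":0,"az":0},{"jaw":50,"x":0,"y":0,"z":0,"ax":0,"ay":0,"az":0},{"jaw":50,"x":0,"y":0,"z":20,"ax":0,"ay":0,"az":0},{"jaw":50,"x":0,"y":0,"z":20,"ax":0,"ay":0,"az":0},{"jaw":50,"x":0,"y":0,"z":15,"ax":0,"ay":0,"az":0},{"jaw":50,"x":0,"y":0,"z":7,"ax":0,"ay":0,"az":0},{"jaw":50,"x":0,"y":0,"z":0,"ax":0,"ay":0,"az":0}]' 20;python3 -m creep '[{"jaw":10,"x":0,"y":0,"z":0,"ax":0,"ay":0,"az":0},{"jaw":10,"x":0,"y":0,"z":0,"ax":0,"ay":0,"az":0},{"jaw":10,"x":0,"y":0,"z":0,"ax":0,"ay":0,"az":0},{"jaw":10,"x":0,"y":0,"z":0,"ax":0,"ay":0,"az":0},{"jaw":10,"x":0,"y":0,"z":0,"ax":0,"ay":0,"az":0}]' 20
python3 - <<'E'
from h import *
p=arm.state()["tool_pos"]; a=np.array([.626,.173]); d=p[:2]-a; print(np.hypot(*d),np.degrees(np.arctan2(d[1],d[0])))
f0=np.radians(36); f=f0-np.radians(18)*np.arange(21); P=50*np.c_[np.cos(f),np.sin(f)]; D=np.diff(P,axis=0); c,s=np.cos(-2.949),np.sin(-2.949)
print(np.c_[D[:,0]*c+D[:,1]*s,D[:,0]*s-D[:,1]*c].round(1)[:10])
E
```

```text
clock: 45.85
tool_pos: [0.6658, 0.2028, 0.2952]
tcp_rot: [3.141, 0.0, -2.949]
ft_force: [-0.0, 0.2, 0.8]
opening: 0.545
gripper_force: 0.0
clock: 46.48
tool_pos: [0.6664, 0.2023, 0.295]
tcp_rot: [-3.141, 0.0, -2.95]
ft_force: [-0.8, -0.4, 0.7]
opening: 0.235
gripper_force: 20.0
0.04985725256848361 35.95111042046867
[[ -4.3 -15. ]
 [  0.6 -15.6]
 [  5.4 -14.7]
 [  9.6 -12.3]
 [ 13.   -8.7]
 [ 15.   -4.3]
 [ 15.6   0.6]
 [ 14.7   5.4]
 [ 12.3   9.6]
 [  8.7  13. ]]
```

```bash
python3 -m creep '[{"jaw":10,"x":-4.3,"y":-15,"z":0,"ax":0,"ay":0,"az":0},{"jaw":10,"x":0.6,"y":-15.6,"z":0,"ax":0,"ay":0,"az":0}]' 20;python3 -m creep '[{"jaw":10,"x":5.4,"y":-14.7,"z":0,"ax":0,"ay":0,"az":0},{"jaw":10,"x":9.6,"y":-12.3,"z":0,"ax":0,"ay":0,"az":0},{"jaw":10,"x":13,"y":-8.7,"z":0,"ax":0,"ay":0,"az":0},{"jaw":10,"x":0,"y":0,"z":0,"ax":0,"ay":0,"az":0}]' 20
python3 - <<'E'
from h import *
p=arm.state()["tool_pos"]; a=np.array([.626,.173]); d=p[:2]-a; print(np.hypot(*d),np.degrees(np.arctan2(d[1],d[0])))
E
```

```text
clock: 46.72
tool_pos: [0.6758, 0.1726, 0.2949]
tcp_rot: [3.141, -0.0, -2.949]
ft_force: [-7.7, 2.6, 4.1]
opening: 0.236
gripper_force: 20.0
clock: 47.22
tool_pos: [0.6536, 0.1318, 0.2949]
tcp_rot: [3.14, -0.002, -2.95]
ft_force: [-5.5, 3.8, 3.5]
opening: 0.237
gripper_force: 20.0
0.04963795131078013 -56.160784589617414
```

```bash
python3 -m creep '[{"jaw":10,"x":15,"y":-4.3,"z":0,"ax":0,"ay":0,"az":0},{"jaw":10,"x":15.6,"y":0.6,"z":0,"ax":0,"ay":0,"az":0},{"jaw":10,"x":14.7,"y":5.4,"z":0,"ax":0,"ay":0,"az":0},{"jaw":10,"x":12.3,"y":9.6,"z":0,"ax":0,"ay":0,"az":0},{"jaw":10,"x":8.7,"y":13,"z":0,"ax":0,"ay":0,"az":0}]' 20;python3 -m creep '[{"jaw":10,"x":4.3,"y":15,"z":0,"ax":0,"ay":0,"az":0},{"jaw":10,"x":-0.6,"y":15.6,"z":0,"ax":0,"ay":0,"az":0},{"jaw":10,"x":-5.4,"y":14.7,"z":0,"ax":0,"ay":0,"az":0},{"jaw":10,"x":-9.6,"y":12.3,"z":0,"ax":0,"ay":0,"az":0},{"jaw":10,"x":-13,"y":8.7,"z":0,"ax":0,"ay":0,"az":0}]' 20; python3 -m creep '[{"jaw":10,"x":-15,"y":4.3,"z":0,"ax":0,"ay":0,"az":0},{"jaw":10,"x":-15.6,"y":-0.6,"z":0,"ax":0,"ay":0,"az":0},{"jaw":10,"x":-14.7,"y":-5.4,"z":0,"ax":0,"ay":0,"az":0},{"jaw":10,"x":-12.3,"y":-9.6,"z":0,"ax":0,"ay":0,"az":0},{"jaw":10,"x":-8.7,"y":-13,"z":0,"ax":0,"ay":0,"az":0},{"jaw":10,"x":0,"y":0,"z":0,"ax":0,"ay":0,"az":0}]' 20
python3 - <<'E'
from h import *
p=arm.state()["tool_pos"]; a=np.array([.626,.173]); d=p[:2]-a; print(np.hypot(*d),np.degrees(np.arctan2(d[1],d[0])))
c=cam("side"); crop(c,275,130,355,205,8,"pics/s9.png")
E
```

```text
clock: 47.85
tool_pos: [0.586, 0.1424, 0.295]
tcp_rot: [-3.14, 0.003, -2.951]
ft_force: [5.4, 0.7, -0.5]
opening: 0.234
gripper_force: 20.0
clock: 48.48
tool_pos: [0.5972, 0.2148, 0.2949]
tcp_rot: [-3.141, 0.0, -2.949]
ft_force: [1.2, -6.4, 4.0]
opening: 0.237
gripper_force: 20.0
clock: 49.22
tool_pos: [0.6671, 0.2016, 0.2949]
tcp_rot: [-3.14, -0.001, -2.951]
ft_force: [-3.6, -4.9, 7.1]
opening: 0.235
gripper_force: 20.0
0.0500415688747212 34.80255478083581
```

View pics/s9.png

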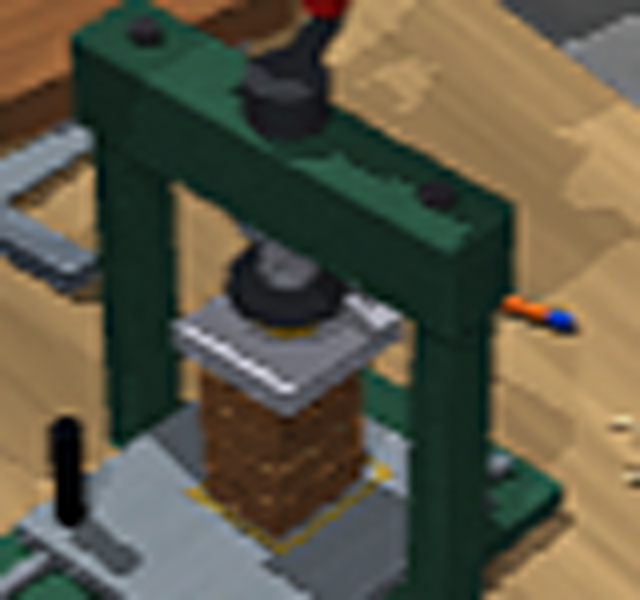

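One turn is done, and the platen's lower near corner at crop (290,410) is just above the stack. I'll carry on in smaller steps and track the platen and the flange in the side camera to find contact.

```bash
cat > snap.py <<'E'
import sys; from h import *
np.save(f"f{sys.argv[1]}.npy",np.mean([cam("side")["color"].astype(float) for _ in range(2)],axis=0))
p=arm.state()["tool_pos"]; d=p[:2]-[.626,.173]; print(np.degrees(np.arctan2(d[1],d[0])).round(1))
E
python3 snap.py 0; python3 -m creep '[{"jaw":10,"x":-4.3,"y":-15,"z":0,"ax":0,"ay":0,"az":0},{"jaw":10,"x":0.6,"y":-15.6,"z":0,"ax":0,"ay":0,"az":0},{"jaw":10,"x":5.4,"y":-14.7,"z":0,"ax":0,"ay":0,"az":0},{"jaw":10,"x":0,"y":0,"z":0,"ax":0,"ay":0,"az":0}]' 20;python3 snap.py 54; python3 -m creep '[{"jaw":10,"x":9.6,"y":-12.3,"z":0,"ax":0,"ay":0,"az":0},{"jaw":10,"x":13,"y":-8.7,"z":0,"ax":0,"ay":0,"az":0},{"jaw":10,"x":15,"y":-4.3,"z":0,"ax":0,"ay":0,"az":0},{"jaw":10,"x":0,"y":0,"z":0,"ax":0,"ay":0,"az":0}]' 20;python3 snap.py 108; python3 -m creep '[{"jaw":10,"x":15.6,"y":0.6,"z":0,"ax":0,"ay":0,"az":0},{"jaw":10,"x":14.7,"y":5.4,"z":0,"ax":0,"ay":0,"az":0},{"jaw":10,"x":0,"y":0,"z":0,"ax":0,"ay":0,"az":0}]' 20;python3 snap.py 144;python3 -m creep '[{"jaw":10,"x":12.3,"y":9.6,"z":0,"ax":0,"ay":0,"az":0},{"jaw":10,"x":8.7,"y":13,"z":0,"ax":0,"ay":0,"az":0},{"jaw":10,"x":0,"y":0,"z":0,"ax":0,"ay":0,"az":0}]' 20;python3 snap.py 180
python3 - <<'E'
from h import *
c=cam("side"); q=proj(c,[[.6,.16,.115],[.6,.16,.105]]); print("px per 10mm",q[1]-q[0])
F={k:np.load(f"f{k}.npy") for k in(0,54,108,144,180)}
def sh(a,b,x0,y0,x1,y1):
    A=cv2.resize(a[y0:y1,x0:x1].astype(np.uint8),None,fx=8,fy=8,interpolation=cv2.INTER_CUBIC)
    best=[]
    B=cv2.resize(b[y0:y1+6,x0-1:x1+1].astype(np.uint8),None,fx=8,fy=8,interpolation=cv2.INTER_CUBIC)
    r=cv2.matchTemplate(B,A,cv2.TM_CCOEFF_NORMED); _,v,_,l=cv2.minMaxLoc(r); return (l[0]/8-1,l[1]/8,round(v,3))
for k in F: print(k,"platen front",sh(F[0],F[k],297,168,326,183),"flange",sh(F[0],F[k],302,161,320,171))
E
```

```text
35.5
clock: 49.88
tool_pos: [0.6731, 0.1574, 0.2949]
tcp_rot: [3.141, -0.001, -2.95]
ft_force: [-5.2, -0.6, 5.1]
opening: 0.231
gripper_force: 20.0
-17.9
clock: 50.48
tool_pos: [0.6412, 0.1258, 0.2949]
tcp_rot: [3.141, -0.0, -2.949]
ft_force: [-2.7, 0.2, 4.2]
opening: 0.228
gripper_force: 20.0
-71.6
clock: 50.95
tool_pos: [0.6104, 0.1257, 0.2949]
tcp_rot: [-3.141, -0.0, -2.949]
ft_force: [-2.7, -1.9, 5.8]
opening: 0.234
gripper_force: 20.0
-107.8
clock: 51.42
tool_pos: [0.5851, 0.1441, 0.2949]
tcp_rot: [-3.141, -0.002, -2.949]
ft_force: [-5.7, -1.5, 8.5]
opening: 0.232
gripper_force: 20.0
-144.4
px per 10mm [0.03914285 2.13982949]
0 platen front (0.0, 0.0, 0.998) flange (0.0, 0.0, 0.997)
54 platen front (-0.125, 0.25, 0.956) flange (0.0, 0.25, 0.938)
108 platen front (0.125, 0.75, 0.939) flange (0.0, 0.75, 0.967)
144 platen front (0.0, 0.75, 0.936) flange (0.0, 1.0, 0.975)
180 platen front (0.0, 0.75, 0.929) flange (0.0, 1.125, 0.946)
```

The platen stopped moving at about 110–120° (predicted 120°) while the flange kept descending, so contact is confirmed. Seven more 18° rows bring it to about 306°.

```bash
python3 -m creep '[{"jaw":10,"x":4.3,"y":15,"z":0,"ax":0,"ay":0,"az":0},{"jaw":10,"x":-0.6,"y":15.6,"z":0,"ax":0,"ay":0,"az":0},{"jaw":10,"x":-5.4,"y":14.7,"z":0,"ax":0,"ay":0,"az":0},{"jaw":10,"x":0,"y":0,"z":0,"ax":0,"ay":0,"az":0}]' 20; python3 snap.py 234; python3 -m creep '[{"jaw":10,"x":-9.6,"y":12.3,"z":0,"ax":0,"ay":0,"az":0},{"jaw":10,"x":-13,"y":8.7,"z":0,"ax":0,"ay":0,"az":0},{"jaw":10,"x":0,"y":0,"z":0,"ax":0,"ay":0,"az":0}]' 20;python3 snap.py 270; python3 -m creep '[{"jaw":10,"x":-15,"y":4.3,"z":0,"ax":0,"ay":0,"az":0},{"jaw":10,"x":-15.6,"y":-0.6,"z":0,"ax":0,"ay":0,"az":0},{"jaw":10,"x":0,"y":0,"z":0,"ax":0,"ay":0,"az":0},{"jaw":10,"x":0,"y":0,"z":0,"ax":0,"ay":0,"az":0},{"jaw":10,"x":0,"y":0,"z":0,"ax":0,"ay":0,"az":0}]' 20;python3 snap.py 306
python3 - <<'E'
from h import *
F={k:np.load(f"f{k}.npy") for k in(0,180,234,270,306)}
def sh(a,b,x0,y0,x1,y1):
    A=cv2.resize(a[y0:y1,x0:x1].astype(np.uint8),None,fx=8,fy=8,interpolation=cv2.INTER_CUBIC)
    B=cv2.resize(b[y0:y1+6,x0-1:x1+1].astype(np.uint8),None,fx=8,fy=8,interpolation=cv2.INTER_CUBIC)
    r=cv2.matchTemplate(B,A,cv2.TM_CCOEFF_NORMED); _,v,_,l=cv2.minMaxLoc(r); return (l[0]/8-1,l[1]/8,round(v,3))
for k in F: print(k,"platen front",sh(F[0],F[k],297,168,326,183),"flange",sh(F[0],F[k],302,161,320,171))
E
```

```text
clock: 52.08
tool_pos: [0.5787, 0.1905, 0.2949]
tcp_rot: [3.139, -0.0, -2.948]
ft_force: [-4.5, 3.5, 6.7]
opening: 0.235
gripper_force: 20.0
159.9
clock: 52.55
tool_pos: [0.5982, 0.2152, 0.2949]
tcp_rot: [3.14, 0.002, -2.948]
ft_force: [0.3, 3.8, 5.5]
opening: 0.234
gripper_force: 20.0
123.7
clock: 53.28
tool_pos: [0.6276, 0.2234, 0.2949]
tcp_rot: [3.141, 0.003, -2.949]
ft_force: [0.5, -0.4, 6.1]
opening: 0.237
gripper_force: 20.0
88.2
0 platen front (0.0, 0.0, 0.998) flange (0.0, 0.0, 0.997)
180 platen front (0.0, 0.75, 0.929) flange (0.0, 1.125, 0.946)
234 platen front (0.0, 0.875, 0.918) flange (0.0, 1.5, 0.926)
270 platen front (0.0, 0.875, 0.898) flange (0.125, 1.75, 0.928)
306 platen front (0.125, 0.875, 0.892) flange (0.125, 2.0, 0.904)
```

Platen deflection is about 5.3–6.3 mm, within the band. Release straight up and retreat.

```bash
python3 -m creep '[{"jaw":40,"x":0,"y":0,"z":0,"ax":0,"ay":0,"az":0},{"jaw":50,"x":0,"y":0,"z":0,"ax":0,"ay":0,"az":0},{"jaw":50,"x":0,"y":0,"z":0,"ax":0,"ay":0,"az":0},{"jaw":50,"x":0,"y":0,"z":-20,"ax":0,"ay":0,"az":0},{"jaw":50,"x":0,"y":0,"z":-35,"ax":0,"ay":0,"az":0},{"jaw":50,"x":0,"y":0,"z":-30,"ax":0,"ay":0,"az":0},{"jaw":50,"x":50,"y":0,"z":0,"ax":0,"ay":0,"az":0},{"jaw":50,"x":50,"y":0,"z":0,"ax":0,"ay":0,"az":0},{"jaw":50,"x":50,"y":0,"z":0,"ax":0,"ay":0,"az":0},{"jaw":50,"x":50,"y":0,"z":0,"ax":0,"ay":0,"az":0}]' 20; python3 -m creep '[{"jaw":50,"x":20,"y":50,"z":0,"ax":0,"ay":0,"az":0},{"jaw":50,"x":0,"y":50,"z":0,"ax":0,"ay":0,"az":0},{"jaw":50,"x":0,"y":50,"z":0,"ax":0,"ay":0,"az":0},{"jaw":50,"x":0,"y":0,"z":0,"ax":0,"ay":0,"az":0},{"jaw":50,"x":0,"y":0,"z":0,"ax":0,"ay":0,"az":0}]' 20
python3 - <<'E'
from h import *
c=cam("side"); t=cam("top")
a=cv2.resize(c["color"][100:220,260:420],(640,480),interpolation=cv2.INTER_CUBIC)
crop(c,270,105,420,205,5,"pics/s10.png")
a=cv2.resize(c["color"][105:205,270:370],(400,400),interpolation=cv2.INTER_CUBIC);b=cv2.resize(t["color"][125:225,220:320],(400,400),interpolation=cv2.INTER_CUBIC)
cv2.imwrite("pics/f.png",np.hstack([a,b]))
E
```

```text
clock: 54.62
tool_pos: [0.4279, 0.1845, 0.3796]
tcp_rot: [3.141, 0.0, -2.949]
ft_force: [-0.6, -0.1, 0.9]
opening: 0.539
gripper_force: 0.0
clock: 55.25
tool_pos: [0.3813, 0.328, 0.3795]
tcp_rot: [-3.141, -0.0, -2.949]
ft_force: [-0.0, -0.8, 0.6]
opening: 0.548
gripper_force: 0.0
```

View pics/f.png

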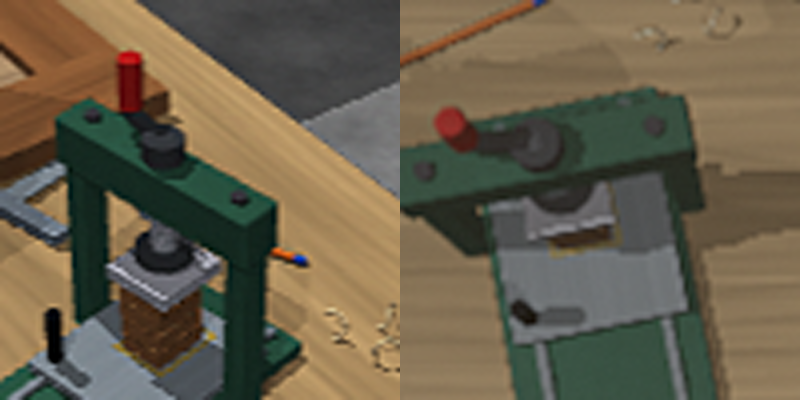

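The press is clamped, the stack is square under the platen (side view (160,325)), and the grip is at top view (455,130), where I left it. I have no picture views left, so I'll check the cap numerically and then hand in.

Run:
```python
from h import *
c=cam("top"); b,g,r=[c["color"][...,i].astype(int) for i in range(3)]
m=((b>90)&(r<70)&(b>g+40)).astype(np.uint8); n,l,s,ce=cv2.connectedComponentsWithStats(m)
for i in range(1,n):
    if s[i,4]>30:
        w=back(c,[ce[i]],.015)[0]; d=w[:2]-[.621,-.1624]; t=np.radians(4.7)
        print(s[i],ce[i],w.round(4),"tray xy",d[0]*np.cos(t)+d[1]*np.sin(t),-d[0]*np.sin(t)+d[1]*np.cos(t))
print(arm.state()["clock"])
```

```text
[367 171  18  20 273] [375.34798535 180.37728938] [ 0.6122 -0.212   0.015 ] tray xy -0.012845054363227932 -0.04870350121874598
55.4
```

Run:
```python
from h import *
def blob(im):
    b,g,r=[im[...,i].astype(int) for i in range(3)]
    m=((b>90)&(r<70)&(b>g+40)).astype(np.uint8); n,l,s,ce=cv2.connectedComponentsWithStats(m)
    i=1+np.argmax(s[1:,4]); print(s[i],ce[i].round(1)); return l==i
c=cam("top");cs=cam("side"); mt=blob(c["color"]); ms=blob(cs["color"])
blob(cv2.imread("pics/t3.png"))
# predicted silhouette of a flat cap at candidate poses, IoU fit in both cams
def box(sx,sy,z0,z1): return np.array([[a*sx/2,b*sy/2,z] for a in(-1,1) for b in(-1,1) for z in(z0,z1)])
def sil(c,x,y,yaw,z,pitch,roll):
    from scipy.spatial.transform import Rotation as R
    M=R.from_euler("xyz",[roll,pitch,yaw]).as_matrix(); im=np.zeros((1600,2560),np.uint8)
    for B in(box(71,57,0,11),box(30,16,11,31)):
        P=proj(c,(B/1000)@M.T+[x,y,z]); h=cv2.convexHull(((P+.5)*4).astype(np.int32)); cv2.fillConvexPoly(im,h,255)
    return cv2.resize(im,(640,400),interpolation=cv2.INTER_AREA)/255.
def cost(p): return sum(np.abs(sil(k,*p)-m).sum() for k,m in((c,mt),(cs,ms)))
from scipy.optimize import minimize
for p0 in([.615,-.208,.08,.004,0,0],[.622,-.205,.08,.004,0,0]):
    S=np.vstack([p0]+[np.array(p0)+d for d in np.diag([.01,.01,.1,.006,.1,.1])])
    r=minimize(cost,p0,method="Nelder-Mead",options=dict(initial_simplex=S,maxiter=250)); print(r.x.round(3),r.fun)
```

```text
[367 171  18  20 272] [375.3 180.4]
[365 251  26  21 262] [377.6 260.9]
[365 167  12  21 137] [369.2 175.1]
[ 0.611 -0.214  0.074  0.009  0.208 -0.167] 145.53725490196075
[ 0.612 -0.213  0.083  0.005  0.275 -0.101] 147.28235294117647
```

The cap seems to have moved about 9 mm towards the robot since the earlier picture, probably the announced knock. I'll check numerically whether it still lies flat.

```bash
cat > capfit.py <<'E'
from h import *
from scipy.spatial.transform import Rotation as R
from scipy.optimize import minimize
c=cam("top");cs=cam("side"); M=[]
for k in(c,cs):
    h=cv2.cvtColor(k["color"],cv2.COLOR_BGR2HSV); m=((h[...,0]>105)&(h[...,0]<130)&(h[...,1]>120)).astype(np.uint8)
    n,l,s,ce=cv2.connectedComponentsWithStats(m); u=proj(k,[.617,-.208,.02])[0]
    i=min(range(1,n),key=lambda i:np.hypot(*(ce[i]-u))+(1e3 if s[i,4]<60 else 0)); print(s[i],ce[i].round(1)); M.append((k,(l==i).astype(float)))
def box(sx,sy,z0,z1): return np.array([[a*sx/2,b*sy/2,z] for a in(-1,1) for b in(-1,1) for z in(z0,z1)])
def sil(c,x,y,yaw,z,pitch,roll,zl):
    A=R.from_euler("xyz",[roll,pitch,yaw]).as_matrix(); im=np.zeros((1600,2560),np.uint8)
    for B in(box(71,57,zl,11),box(30,16,11,31)):
        P=proj(c,(B/1000)@A.T+[x,y,z]); cv2.fillConvexPoly(im,cv2.convexHull(((P+.5)*4).astype(np.int32)),255)
    return cv2.resize(im,(640,400),interpolation=cv2.INTER_AREA)/255.
off=np.array([0,0])
for zl in(8,3):
  for flat in(1,0):
    f=lambda p:sum(np.abs(sil(k,p[0],p[1],p[2],.004 if flat else p[3],0 if flat else p[4],0 if flat else p[5],zl)-m).sum() for k,m in M)
    p0=np.array([.613,-.21,.08,.006,0,0]); n=3 if flat else 6
    g=(lambda q:f(np.r_[q,p0[n:]]))
    b=min((minimize(g,p0[:n]+e*np.array([.003,.003,.05,.003,.1,.1])[:n],method="Nelder-Mead",options=dict(initial_simplex=np.vstack([p0[:n],p0[:n]+np.diag([.008,.008,.1,.006,.15,.15])[:n,:n]]),maxiter=300)) for e in(0,)),key=lambda r:r.fun)
    print(zl,"flat" if flat else "free",b.x.round(3),round(b.fun,1))
E
python3 capfit.py
python3 - <<'E'
from h import *
c=cam("top")["color"]
print("b-r column 376 & 370 & 382, rows 160-197"); 
for v in range(160,198): print(v,*[tuple(int(q) for q in c[v,u]) for u in(369,376,382)])
E
```

```text
[367 171  18  20 287] [375.6 180.3]
[365 251  26  21 296] [377.6 260.8]
8 flat [ 0.613 -0.212  0.047] 92.4
8 free [ 0.611 -0.213  0.074  0.006  0.116  0.034] 79.1
3 flat [ 0.614 -0.213  0.064] 125.5
3 free [ 0.611 -0.213  0.087  0.007  0.191 -0.067] 92.0
b-r column 376 & 370 & 382, rows 160-197
160 (86, 116, 135) (84, 113, 133) (81, 109, 129)
161 (85, 114, 133) (77, 104, 123) (78, 104, 120)
162 (79, 104, 123) (95, 122, 139) (85, 106, 123)
163 (79, 101, 119) (89, 113, 129) (80, 100, 118)
164 (76, 97, 115) (65, 83, 99) (68, 86, 103)
165 (86, 108, 126) (95, 118, 138) (78, 97, 116)
166 (93, 116, 137) (92, 116, 135) (77, 96, 114)
167 (91, 115, 135) (91, 114, 134) (75, 95, 112)
168 (93, 117, 137) (94, 118, 139) (76, 99, 117)
169 (96, 122, 144) (96, 126, 149) (69, 90, 108)
170 (83, 108, 128) (114, 113, 125) (111, 79, 76)
171 (105, 76, 76) (131, 79, 51) (141, 74, 40)
172 (136, 72, 47) (130, 71, 50) (135, 72, 43)
173 (131, 72, 50) (131, 73, 51) (135, 72, 46)
174 (131, 73, 52) (121, 68, 50) (133, 71, 45)
175 (131, 73, 52) (118, 66, 50) (135, 73, 49)
176 (130, 73, 51) (132, 74, 52) (126, 67, 47
[... 287 characters left out ...]
 73, 49) (110, 62, 48) (108, 61, 46)
184 (135, 73, 48) (79, 49, 44) (120, 68, 50)
185 (135, 71, 45) (122, 70, 51) (133, 75, 53)
186 (137, 74, 46) (132, 74, 52) (131, 73, 51)
187 (140, 81, 48) (130, 74, 52) (131, 74, 53)
188 (136, 76, 45) (130, 74, 51) (132, 73, 50)
189 (132, 67, 41) (135, 72, 45) (121, 63, 42)
190 (123, 62, 36) (120, 88, 90) (112, 111, 124)
191 (109, 102, 110) (69, 90, 106) (95, 122, 140)
192 (93, 120, 139) (64, 89, 108) (62, 86, 105)
193 (76, 103, 123) (87, 117, 138) (87, 116, 137)
194 (87, 117, 137) (86, 115, 135) (86, 114, 134)
195 (87, 116, 136) (85, 114, 134) (85, 113, 134)
196 (86, 115, 135) (86, 115, 135) (85, 114, 134)
197 (87, 117, 137) (88, 116, 137) (87, 117, 136)
```

```bash
cat > cap2.py <<'E'
from h import *
from scipy.spatial.transform import Rotation as R
from scipy.optimize import minimize
c=cam("top");cs=cam("side")
def box(sx,sy,z0,z1): return np.array([[a*sx/2,b*sy/2,z] for a in(-1,1) for b in(-1,1) for z in(z0,z1)])
def mask(k,im,w):
    h=cv2.cvtColor(im,cv2.COLOR_BGR2HSV); m=((h[...,0]>100)&(h[...,0]<130)&(h[...,1]>115)).astype(np.uint8)
    n,l,s,ce=cv2.connectedComponentsWithStats(m); u=proj(k,w)[0]
    i=min(range(1,n),key=lambda i:np.hypot(*(ce[i]-u))+(1e3 if s[i,4]<60 else 0)); return (l==i).astype(float)
def sil(c,p,zl,o):
    A=R.from_euler("xyz",[p[4],p[3],p[2]]).as_matrix(); im=np.zeros((1600,2560),np.uint8)
    for B in(box(71,57,zl,11),box(30,16,11,31)):
        P=proj(c,(B/1000)@A.T+p[[0,1,5]])+o; cv2.fillConvexPoly(im,cv2.convexHull(((P+.5)*4).astype(np.int32)),255)
    return cv2.resize(im,(640,400),interpolation=cv2.INTER_AREA)/255.
def fit(ims,w,yaw,zl,z,off=None):
    # z fixed or free; off free => side-camera pixel offset
    M=[mask(k,i,w) for k,i in zip((c,cs),ims)]
    def f(q): return sum(np.abs(sil(k,np.r_[q[:5],q[5]],zl,np.r_[0,0] if j==0 or off is None else off)-M[j]).sum() for j,k in enumerate((c,cs)))
    p0=np.array([w[0],w[1],yaw,0,0,z]); best=None
    for sg in(1,-1):
        r=minimize(f,p0,method="Nelder-Mead",options=dict(initial_simplex=np.vstack([p0,p0+np.diag([.006,.006,.1,.12*sg,.12*sg,.006])]),maxiter=350))
        if best is None or r.fun<best.fun: best=r
    q=best.x.copy(); q0=q.copy(); q0[3:5]=0
    r0=min((minimize(lambda s:f(np.r_[s[:3],0,0,s[3]]),np.r_[p0[:3],z],method="Nelder-Mead",options=dict(initial_simplex=np.vstack([np.r_[p0[:3],z],np.r_[p0[:3],z]+np.diag([.006,.006,.1,.006])]),maxiter=250)),),key=lambda r:r.fun)
    print("free xy yaw pitch roll z",best.x.round(3),round(best.fun,1),"| level",r0.x.round(3),round(r0.fun,1))
print("start"); 
for zl in(0,4): fit([cv2.imread("pics/top0.png"),cv2.imread("pics/side0.png")],[.479,-.2706,.012],-.2,zl,.012)
print("now")
for zl in(0,4,8): fit([c["color"],cs["color"]],[.613,-.212,.004],.08,zl,.004)
E
python3 cap2.py
```

```text
start
free xy yaw pitch roll z [ 0.478 -0.271 -0.227  0.007 -0.109  0.013] 74.8 | level [ 0.479 -0.27  -0.221  0.012] 87.1
free xy yaw pitch roll z [ 0.478 -0.27  -0.186  0.045  0.018  0.011] 68.4 | level [ 0.478 -0.27  -0.223  0.011] 68.0
now
free xy yaw pitch roll z [ 0.611 -0.213  0.082  0.255 -0.152  0.007] 89.2 | level [ 0.614 -0.212  0.101  0.007] 130.5
free xy yaw pitch roll z [ 0.611 -0.213  0.088  0.166 -0.075  0.007] 74.2 | level [ 0.612 -0.212  0.098  0.007] 105.3
free xy yaw pitch roll z [ 0.612 -0.212  0.089  0.102  0.012  0.005] 62.4 | level [ 0.611 -0.213  0.081  0.005] 77.1
```

It can't be settled numerically whether the cap lies flat against the near wall or rides on it. There is plenty of time, so I'll regrasp the fin and set the cap down again in the middle of its pocket.

```bash
python3 - <<'E'
from h import *
go(.613,-.2095,.15,np.pi+.085)
E
python3 -m creep '[{"jaw":45,"x":0,"y":0,"z":0,"ax":0,"ay":0,"az":0.107},{"jaw":45,"x":0,"y":-55,"z":0,"ax":0,"ay":0,"az":0},{"jaw":45,"x":0,"y":-55,"z":0,"ax":0,"ay":0,"az":0},{"jaw":45,"x":0,"y":-55,"z":0,"ax":0,"ay":0,"az":0},{"jaw":45,"x":0,"y":-55,"z":0,"ax":0,"ay":0,"az":0},{"jaw":45,"x":-10,"y":-55,"z":0,"ax":0,"ay":0,"az":0},{"jaw":45,"x":-25,"y":-50,"z":0,"ax":0,"ay":0,"az":0},{"jaw":45,"x":-25,"y":-50,"z":0,"ax":0,"ay":0,"az":0},{"jaw":45,"x":-25,"y":-50,"z":0,"ax":0,"ay":0,"az":0},{"jaw":45,"x":-25,"y":-50,"z":0,"ax":0,"ay":0,"az":0}]' 20
python3 -m creep '[{"jaw":45,"x":-25,"y":-50,"z":0,"ax":0,"ay":0,"az":0},{"jaw":45,"x":-25,"y":-20,"z":0,"ax":0,"ay":0,"az":0},{"jaw":45,"x":-25,"y":0,"z":40,"ax":0,"ay":0,"az":0},{"jaw":45,"x":0,"y":0,"z":50,"ax":0,"ay":0,"az":0},{"jaw":45,"x":0,"y":0,"z":50,"ax":0,"ay":0,"az":0},{"jaw":45,"x":0,"y":0,"z":50,"ax":0,"ay":0,"az":0},{"jaw":45,"x":0,"y":0,"z":0,"ax":0,"ay":0,"az":0}]' 20
python3 - <<'E'
from h import *
go(.613,-.2095,.1,np.pi+.085)
E
```

```text
az 0.107 x -185.1 y -555.2 z 229.8 tilt [3.141 0.   ] q6 -1.2
clock: 57.0
tool_pos: [0.532, -0.1374, 0.3798]
tcp_rot: [3.142, 0.0, -3.057]
ft_force: [1.3, 0.1, 0.8]
opening: 0.49
gripper_force: 0.0
clock: 57.88
tool_pos: [0.6099, -0.1981, 0.1856]
tcp_rot: [3.137, -0.008, -3.057]
ft_force: [0.1, 0.7, 0.1]
opening: 0.49
gripper_force: 0.0
az 0.0 x -2.1 y -11.6 z 85.6 tilt [ 3.137 -0.008] q6 -2.09
```

```bash
python3 -m creep '[{"jaw":45,"x":-2,"y":-12,"z":40,"ax":0,"ay":0,"az":0},{"jaw":45,"x":0,"y":0,"z":45,"ax":0,"ay":0,"az":0},{"jaw":45,"x":0,"y":0,"z":30,"ax":0,"ay":0,"az":0},{"jaw":45,"x":0,"y":0,"z":0,"ax":0,"ay":0,"az":0},{"jaw":45,"x":0,"y":0,"z":0,"ax":0,"ay":0,"az":0}]' 20
python3 - <<'E'
from h import *
go(.613,-.2095,.042,np.pi+.085)
E
```

```text
clock: 58.5
tool_pos: [0.6167, -0.2116, 0.0777]
tcp_rot: [-3.139, 0.004, -3.056]
ft_force: [-0.2, 0.2, -0.3]
opening: 0.488
gripper_force: 0.0
az 0.0 x 3.5 y 2.4 z 35.7 tilt [-3.139  0.004] q6 -2.1
```

```bash
python3 -m creep '[{"jaw":45,"x":3,"y":2,"z":15,"ax":0,"ay":0,"az":0},{"jaw":45,"x":0,"y":0,"z":14,"ax":0,"ay":0,"az":0},{"jaw":45,"x":0,"y":0,"z":5,"ax":0,"ay":0,"az":0},{"jaw":45,"x":0,"y":0,"z":0,"ax":0,"ay":0,"az":0}]' 20; python3 -m creep '[{"jaw":5,"x":0,"y":0,"z":0,"ax":0,"ay":0,"az":0},{"jaw":5,"x":0,"y":0,"z":0,"ax":0,"ay":0,"az":0},{"jaw":5,"x":0,"y":0,"z":0,"ax":0,"ay":0,"az":0},{"jaw":5,"x":0,"y":0,"z":0,"ax":0,"ay":0,"az":0},{"jaw":5,"x":0,"y":0,"z":0,"ax":0,"ay":0,"az":0}]' 20
python3 -m creep '[{"jaw":5,"x":0,"y":0,"z":-15,"ax":0,"ay":0,"az":0},{"jaw":5,"x":0,"y":0,"z":-15,"ax":0,"ay":0,"az":0},{"jaw":5,"x":0,"y":0,"z":0,"ax":0,"ay":0,"az":0},{"jaw":5,"x":0,"y":0,"z":0,"ax":0,"ay":0,"az":0}]' 20
python3 - <<'E'
from h import *
go(.6244,-.2013,.07,np.pi+.082)
E
```

```text
clock: 59.0
tool_pos: [0.6116, -0.2089, 0.04]
tcp_rot: [3.141, -0.001, -3.056]
ft_force: [0.8, 1.2, 0.3]
opening: 0.49
gripper_force: 0.0
clock: 59.62
tool_pos: [0.6122, -0.209, 0.041]
tcp_rot: [-3.141, 0.001, -3.056]
ft_force: [0.3, -0.2, 1.4]
opening: 0.17
gripper_force: 20.0
clock: 60.12
tool_pos: [0.6116, -0.209, 0.0708]
tcp_rot: [3.141, -0.0, -3.056]
ft_force: [-0.3, -0.2, -0.1]
opening: 0.172
gripper_force: 20.0
az 0.003 x -13.4 y 6.6 z 0.8 tilt [ 3.141 -0.   ] q6 -2.1
```

```bash
python3 -m creep '[{"jaw":5,"x":-13,"y":6.5,"z":0,"ax":0,"ay":0,"az":0},{"jaw":5,"x":0,"y":0,"z":0,"ax":0,"ay":0,"az":0},{"jaw":5,"x":0,"y":0,"z":15,"ax":0,"ay":0,"az":0},{"jaw":5,"x":0,"y":0,"z":11,"ax":0,"ay":0,"az":0},{"jaw":5,"x":0,"y":0,"z":0,"ax":0,"ay":0,"az":0}]' 20; python3 -m creep '[{"jaw":5,"x":0,"y":0,"z":2,"ax":0,"ay":0,"az":0},{"jaw":5,"x":0,"y":0,"z":0,"ax":0,"ay":0,"az":0}]' 20; python3 -m creep '[{"jaw":5,"x":0,"y":0,"z":2,"ax":0,"ay":0,"az":0},{"jaw":5,"x":0,"y":0,"z":0,"ax":0,"ay":0,"az":0}]' 20; python3 -m creep '[{"jaw":5,"x":0,"y":0,"z":2,"ax":0,"ay":0,"az":0},{"jaw":5,"x":0,"y":0,"z":0,"ax":0,"ay":0,"az":0}]' 20
```

```text
clock: 60.75
tool_pos: [0.6231, -0.2011, 0.0427]
tcp_rot: [3.14, -0.003, -3.057]
ft_force: [0.7, -0.2, -0.0]
opening: 0.177
gripper_force: 20.0
clock: 61.0
tool_pos: [0.6244, -0.2016, 0.0429]
tcp_rot: [-3.141, 0.0, -3.057]
ft_force: [0.9, 0.9, -1.1]
opening: 0.169
gripper_force: 20.0
clock: 61.25
tool_pos: [0.6246, -0.2016, 0.0412]
tcp_rot: [-3.141, 0.001, -3.056]
ft_force: [0.6, -0.4, 1.1]
opening: 0.171
gripper_force: 20.0
clock: 61.5
tool_pos: [0.6248, -0.2016, 0.0409]
tcp_rot: [-3.141, 0.002, -3.056]
ft_force: [-3.6, 2.0, 13.0]
opening: 0.171
gripper_force: 20.0
```

Contact came at the same height where it was grasped, so it was flat and is now flat and central. Release, back away, hand in.

```bash
python3 -m creep '[{"jaw":5,"x":0,"y":0,"z":-2,"ax":0,"ay":0,"az":0},{"jaw":45,"x":0,"y":0,"z":0,"ax":0,"ay":0,"az":0},{"jaw":45,"x":0,"y":0,"z":0,"ax":0,"ay":0,"az":0},{"jaw":45,"x":0,"y":0,"z":0,"ax":0,"ay":0,"az":0},{"jaw":45,"x":0,"y":0,"z":-30,"ax":0,"ay":0,"az":0},{"jaw":45,"x":0,"y":0,"z":-50,"ax":0,"ay":0,"az":0},{"jaw":45,"x":50,"y":-20,"z":-40,"ax":0,"ay":0,"az":0},{"jaw":45,"x":50,"y":-20,"z":0,"ax":0,"ay":0,"az":0},{"jaw":45,"x":50,"y":-40,"z":0,"ax":0,"ay":0,"az":0},{"jaw":45,"x":0,"y":0,"z":0,"ax":0,"ay":0,"az":0}]' 20
python3 - <<'E'
from h import *
c=cam("top"); h=cv2.cvtColor(c["color"],cv2.COLOR_BGR2HSV); m=(h[...,0]>105)&(h[...,0]<130)&(h[...,1]>120); m[:155]=0;m[205:]=0;m[:,:340]=0;m[:,400:]=0
p=np.argwhere(m)[:,::-1]; print(len(p),p.mean(0),p.min(0),p.max(0),back(c,[p.mean(0)],.016))
a=c["color"]; r=(a[...,2]>110)&(a[...,1]<60)&(a[...,0]<60); r[200:]=0; q=np.argwhere(r)[:,::-1]; q=q[(q[:,0]<300)&(q[:,0]>200)]; print("grip",q.mean(0),proj(c,[.6276,.2204,.312]))
E
```

```text
clock: 62.75
tool_pos: [0.4833, -0.2938, 0.1582]
tcp_rot: [-3.141, -0.001, -3.061]
ft_force: [0.0, 0.9, -0.1]
opening: 0.493
gripper_force: 0.0
282 [372.15602837 177.06382979] [364 167] [381 187] [[ 0.62387035 -0.20112505  0.016     ]]
grip [231.94736842 155.07894737] [[232.47636207 155.12694139]]
```

```bash
python3 -c "
from plant import arm
print(arm.finish_job())"
```

```text
the job is handed in; nothing more can be done
None
```

The job is handed in but gave no verdict: four blocks are stacked square on the outline, the one cap lies flat in its pocket, the bed is home, and the press is clamped about half a turn past contact (roughly 5–6 mm at the platen, by camera).

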